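Return the canisters to their own docks

TASK

After cleaning, the three ingredient canisters of the pouch filler were put back in each other's docks. Swap them so that each stands upright and released in the dock of its own lid colour, parking one in the grey dock on the way and leaving that dock empty at the end. The canisters are clean: set them down without dropping or tipping them and never stand one on the bare bench; leave the jar, the screwdriver and the brush alone.

Things in the scene. Friction and masses are not known exactly. Their poses are not given: they have to be found in the camera images.
- can_red: Ingredient canister: upright bare-steel cylinder 54 mm across with a red lid (52 mm across) and a red band round its upper part; 93 mm tall in all, about 0.3 kg, loose. It is gripped on the steel wall, between 20 and 70 mm above its underside. Origin: centre of its underside; z up along its axis. Round, so its yaw does not matter.
- can_blue: Ingredient canister: upright bare-steel cylinder 54 mm across with a blue lid (52 mm across) and a blue band round its upper part; 93 mm tall in all, about 0.3 kg, loose. It is gripped on the steel wall, between 20 and 70 mm above its underside. Origin: centre of its underside; z up along its axis. Round, so its yaw does not matter.
- can_yellow: Ingredient canister: upright bare-steel cylinder 54 mm across with a yellow lid (52 mm across) and a yellow band round its upper part; 93 mm tall in all, about 0.3 kg, loose. It is gripped on the steel wall, between 20 and 70 mm above its underside. Origin: centre of its underside; z up along its axis. Round, so its yaw does not matter.
- dock_red: Red dock: round shallow saucer fixed to the bench, with a red outer ring and a dark floor. 90 mm outside, 74 mm inside the ring, floor 8 mm above the bench, ring top 14 mm above the bench, so a canister stands in it with 10 mm of play all round. Origin: centre of its underside, on the bench (z = 0). Holds a canister of another colour at the start.
- dock_blue: Blue dock: round shallow saucer fixed to the bench, with a blue outer ring and a dark floor. 90 mm outside, 74 mm inside the ring, floor 8 mm above the bench, ring top 14 mm above the bench, so a canister stands in it with 10 mm of play all round. Origin: centre of its underside, on the bench (z = 0). Holds a canister of another colour at the start.
- dock_yellow: Yellow dock: round shallow saucer fixed to the bench, with a yellow outer ring and a dark floor. 90 mm outside, 74 mm inside the ring, floor 8 mm above the bench, ring top 14 mm above the bench, so a canister stands in it with 10 mm of play all round. Origin: centre of its underside, on the bench (z = 0). Holds a canister of another colour at the start.
- dock_grey: Grey dock: round shallow saucer fixed to the bench, with a grey outer ring and a dark floor. 90 mm outside, 74 mm inside the ring, floor 8 mm above the bench, ring top 14 mm above the bench, so a canister stands in it with 10 mm of play all round. Origin: centre of its underside, on the bench (z = 0). The spare dock, empty at the start, for parking.
- screwdriver: Bystander: loose screwdriver with orange handle, 190 mm long, lying on the bench. Origin near its middle. Leave alone.
- jar: Bystander: loose closed amber jar with black cap, 60 mm across, 85 mm tall, upright. Origin: centre of its underside. Leave alone.
- brush: Bystander: loose hand brush, 160 mm long, lying on the bench. Origin near its middle. Leave alone.
Not all that is in view belongs to the job. Leave any green or turquoise look-alike of the can_red alone. Leave any green look-alike of the dock_blue alone.

How it is judged (in metres and radians):
On the way:
1. one canister is parked, upright and released, in the grey dock (((horizontal distance between can_red and dock_grey below 0.014 m and z of can_red in the frame of dock_grey below 0.012 m and angle between can_red's own z axis and vertical below 0.08 rad and linear speed of can_red below 0.02 m/s and contact force between the fingers and can_red below 0.1 N) or (horizontal distance between can_blue and dock_grey below 0.014 m and z of can_blue in the frame of dock_grey below 0.012 m and angle between can_blue's own z axis and vertical below 0.08 rad and linear speed of can_blue below 0.02 m/s and contact force between the fingers and can_blue below 0.1 N) or (horizontal distance between can_yellow and dock_grey below 0.014 m and z of can_yellow in the frame of dock_grey below 0.012 m and angle between can_yellow's own z axis and vertical below 0.08 rad and linear speed of can_yellow below 0.02 m/s and contact force between the fingers and can_yellow below 0.1 N))), for 0.2 s.
At the end, for the whole second after the job is handed in: Each canister stands upright (within 0.08 rad), released and at rest on the floor of the dock of its own colour (axis within 14 mm of the dock's centre, underside no more than 12 mm above the bench), so the grey dock is empty again (horizontal distance between can_red and dock_red below 0.014 m and z of can_red in the frame of dock_red below 0.012 m and angle between each of can_red, can_blue, can_yellow's own z axis and vertical below 0.08 rad and linear speed of each of can_red, can_blue, can_yellow below 0.02 m/s and contact force between the fingers and can_red below 0.1 N and horizontal distance between can_blue and dock_blue below 0.014 m and z of can_blue in the frame of dock_blue below 0.012 m and contact force between the fingers and can_blue below 0.1 N and horizontal distance between can_yellow and dock_yellow below 0.014 m and z of can_yellow in the frame of dock_yellow below 0.012 m and contact force between the fingers and can_yellow below 0.1 N); the robot touches nothing.
It fails at once if a canister is tipped by more than 0.5 rad (angle between any of can_red, can_blue, can_yellow's own z axis and vertical above 0.5 rad).
It fails at once if a canister's underside comes down to the bare bench (below 4 mm) (height (world z) of any of can_red, can_blue, can_yellow below 0.004 m).
It fails at once if a canister is dropped or thrown (faster than 0.5 m/s while not held) ((linear speed of can_red above 0.5 m/s and contact force between the fingers and can_red below 0.1 N) or (linear speed of can_blue above 0.5 m/s and contact force between the fingers and can_blue below 0.1 N) or (linear speed of can_yellow above 0.5 m/s and contact force between the fingers and can_yellow below 0.1 N)).
It fails at once if the jar, the screwdriver or the brush is moved by more than 20 mm (distance of any of jar, screwdriver, brush from where it was at the start of the episode above 0.02 m).
It also fails if it takes over 107 s, if anything falls off the work surface, if the arm or the gripper's body presses on something with over 40 N, if the wrist force passes 120 N, or if a joint passes its speed limit or range.

ROBOT

A 6-joint arm with a two-finger parallel gripper is mounted at the origin on the work surface. World frame = base frame: x ahead of the robot, y to its left, z up, the work surface at z = 0. Lengths are in mm, angles in rad, forces in N, time in s.
With the tool pointing down it reaches from about 350 to 775 mm from the base axis. Payload 7.3 kg.
Tool frame: the origin (TCP) lies on the centre line of the jaws, within the pads' length; the fingertips stand 22 mm ahead of it and the grasp point (between the pads) lies 3 mm ahead of it; x points along the fingers, z is the direction in which the jaws open and shut, and the axes are right-handed (so a half turn about x gives the same grasp; the last joint's range is limited). The gripper opens to 92 mm and grips with 3 to 60 N. Pads are 19 mm wide; open, the fingers measure 130 mm over their backs; the gripper's body (75 mm by 190 mm) begins 47 mm behind the grasp point.
Start: joints at [1.089, 0.342, 1.524, -0, 1.275, -0.146], TCP at [172.987, 495.703, 215.141] pointing down, gripper open.
Joint ranges: [-2.53, 2.53], [-0.77, 2.02], [0.04, 2.7], [-1, 4.14], [0.28, 2.66], [-3.11, 3.11]. Speed limits (rad/s): [2.57, 2.57, 3.14, 3.14, 3.14, 3.14].

INTERFACE

Orientations are given as [roll, pitch, yaw] about the fixed x, y, z axes, in that order (R = Rz(yaw) Ry(pitch) Rx(roll)).
In Python, from plant import readout, imaging, bot gives the robot as it stands.
- The arm moves only by the tool arm_command, never from a script. Its argument "plan" is a list of rows, each an object of numbers: "tx", "ty", "tz": the shift along the tool's x, y, z in cm; "wx", "wy", "wz": the turn, a rotation vector about the tool's x, y, z in rad; "jaw": the opening, from -1 (shut) to 1 (fully open). In form: [{"tx": .., "ty": .., "tz": .., "wx": .., "wy": .., "wz": .., "jaw": ..}, ...]. A call has 1 to 20 rows; each row shifts and turns the commanded pose from where the row before left it, along the tool's axes as they then stand; what a row does not reach is not made up. A row lasts 1/10 s, in which the tool goes at most 50 mm and 8.59 degrees, less where a joint would pass 70% of its speed; a pose out of reach is approached as far as the arm can. A call with a gripper value outside its range is refused whole. The fingers move at their own pace and stop on an object; the grip force is fixed at half the most. Time passes only in rows, so rows that do not move let the fingers close. It gives the time, the measured TCP pose, the force and the opening at its end, in the units of the state.
- readout.get_obs(): the state, without advancing time (a new reading comes with each control period).
- imaging.capture(name): name is "scene" or "top"; returns the picture (384x512x3 uint8, blue, green, red); there is no depth.
- imaging.get_calibration(name): a dict with "fx", "fy", "cx", "cy" (pixels), "position" and "rotation" of the camera in the world. Camera axes: x right, y up, looking along -z (the intrinsics and any distortion apply to the point x, -y, -z); pixel columns grow to the right and rows downward; lengths in mm; the calibration is good to about 2 mm. A picture is of the moment at which its call begins. get_calibration takes no time and is no camera call.
- bot.close_job(): hands the job in, once; it reports no verdict.
The state is a dict: "time": time; "joint_positions": joint angles; "dq": joint speeds; "tau": joint torques, N m; "tool_pos": TCP position; "tcp_rot": TCP orientation; "contact_force": force on the tool from outside, world axes, zero at the start; "moment": the same for the moment, N m; "grip_width": finger opening in mm.
Only numpy, scipy, OpenCV 4.12 (cv2) and the standard library are available. Lean on these libraries where they do the work, as an engineer would, in place of code of your own. Each camera call takes 0.05 s, during which the arm holds its last target.

## Working session

There is one attempt and no reset: what is moved stays moved. The work goes in short steps, Python scripts to look and compute and a tool call to move; the robot and the scene stay as the last step left them, time stands still between calls to the robot, and variables do not carry over. Pictures are saved under pics/ and viewed, and the job is handed in when it is done.

Besides the shell and the picture viewer there is one more tool, called by a JSON object that holds its "api" and its "payload". arm_command: Moves the arm, as the interface text tells. Its arguments: {"type":"object","properties":{"plan":{"type":"array"}},"required":["plan"]}

```bash
mkdir -p pics; ls
python3 - <<'E'
from plant import readout, imaging, bot
import cv2
print(readout.get_obs())
for n in("scene","top"):
    im=imaging.capture(n); cv2.imwrite(f"pics/{n}0.png",im); print(n,imaging.get_calibration(n))
E
```

```text
pics
{'time': 0.0, 'joint_positions': array([ 1.08898328e+00,  3.42713675e-01,  1.52501374e+00, -1.94815682e-05,
        1.27539178e+00, -1.46001604e-01]), 'dq': array([ 0.00265328, -0.0006995 ,  0.00048424, -0.00063247, -0.00028943,
        0.00062804]), 'tau': array([ 1.87548071e-04, -4.31235588e+01, -2.44223589e+01,  7.17162900e-02,
        5.60202822e-02, -9.17131229e-05]), 'tool_pos': array([172.79392868, 495.30194341, 214.45081337]), 'tcp_rot': array([ 3.00779386,  1.56926967, -2.04040087]), 'contact_force': array([0.11252402, 0.0940494 , 0.35450106]), 'moment': array([-0.02010447,  0.05042606,  0.02979686]), 'grip_width': 91.80302379999672}
scene {'fx': 460.4020403584295, 'fy': 460.4020403584295, 'cx': 258.0933211784935, 'cy': 190.4167891517016, 'position': array([1234.55813945,  812.25074295,  877.1171035 ]), 'rotation': array([0.91057424, 0.01925784, 2.44458925])}
top {'fx': 346.7295242948941, 'fy': 346.7295242948941, 'cx': 252.25575461669948, 'cy': 191.23609462770557, 'position': array([526.50184982, -10.78373314, 879.3137754 ]), 'rotation': array([ 0.0582035 ,  0.00690171, -1.55337366])}
```

View pics/scene0.png

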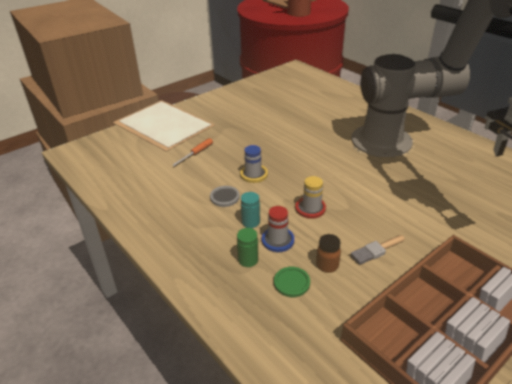

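View pics/top0.png

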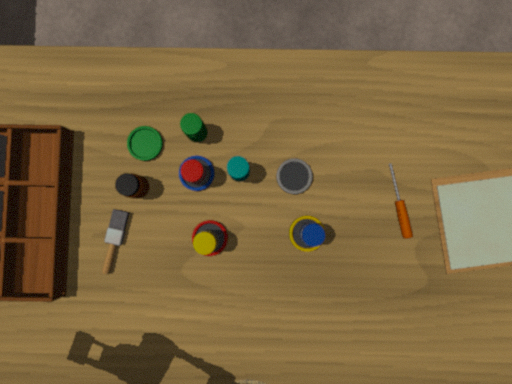

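Scene: red can is in the blue dock (top px ~196,173), yellow can in the red dock (~210,238), blue can in the yellow dock (~307,234); the grey dock (~294,176) is empty. The teal look-alike stands close to the red can, at ~(238,168).

```bash
cat > h.py <<'E'
import numpy as np, cv2
from scipy.spatial.transform import Rotation as R
from plant import readout, imaging, bot
def ray(n,u,v,z):
    c=imaging.get_calibration(n)
    d=np.array([(u-c['cx'])/c['fx'],-(v-c['cy'])/c['fy'],-1])
    d=R.from_euler('xyz',c['rotation']).apply(d); p=c['position']
    return p+d*(z-p[2])/d[2]
def proj(n,P):
    c=imaging.get_calibration(n)
    q=R.from_euler('xyz',c['rotation']).inv().apply(np.array(P)-c['position'])
    return np.array([c['cx']+c['fx']*q[...,0]/-q[...,2], c['cy']-c['fy']*q[...,1]/-q[...,2]]).T
def circ(p,r,z,n=60):
    t=np.linspace(0,2*np.pi,n); return np.c_[p[0]+r*np.cos(t),p[1]+r*np.sin(t),0*t+z]
E
python3 - <<'E'
from h import *
im=cv2.imread('pics/top0.png'); 
cv2.imwrite('pics/c1.png',cv2.resize(im[110:270,120:340],None,fx=3.6,fy=3.6,interpolation=cv2.INTER_CUBIC))
im=cv2.imread('pics/scene0.png'); 
cv2.imwrite('pics/c2.png',cv2.resize(im[130:280,190:350],None,fx=4,fy=4,interpolation=cv2.INTER_CUBIC))
E
```

```text
(no output)
```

View pics/c1.png

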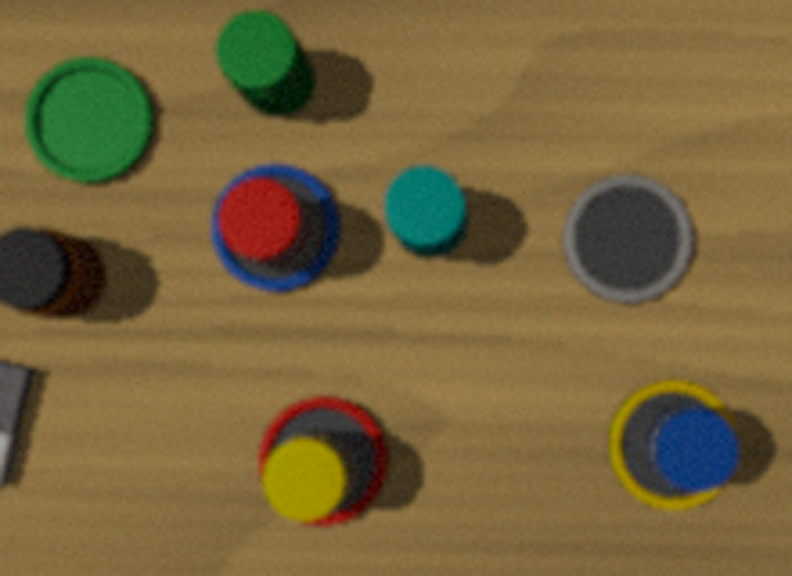

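View pics/c2.png

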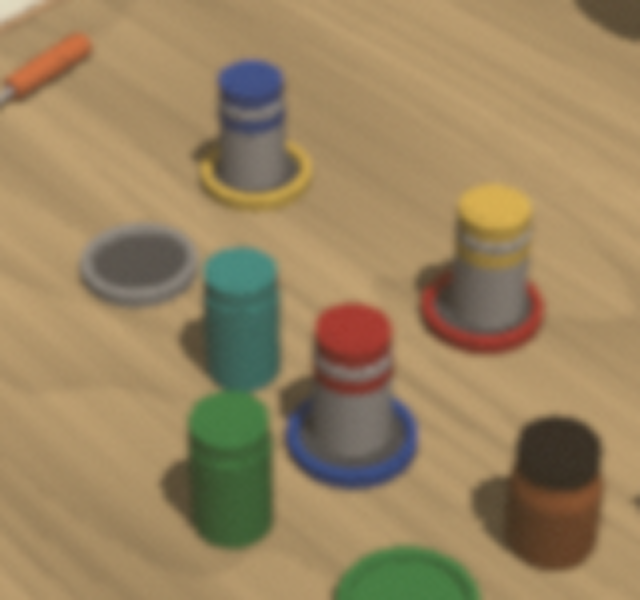

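Run:
```python
from h import *
pts=dict(dB=(276,228,14,45),dR=(324,461,14,45),dY=(674,444,14,45),dG=(629,238,14,45),cR=(260,218,101,26),cY=(305,480,101,26),cB=(697,450,101,26),teal=(426,210,93,27),green=(257,50,93,27),jar=(30,269,85,30))
ims={n:cv2.resize(cv2.imread(f'pics/{n}0.png'),None,fx=4,fy=4,interpolation=cv2.INTER_CUBIC) for n in('top','scene')}
for k,(x,y,z,r) in pts.items():
    u=120+(x+.5)/3.6-.5; v=110+(y+.5)/3.6-.5
    p=ray('top',u,v,z); print(k,p.round(1))
    for n in ims:
        q=(proj(n,circ(p,r,z))*4+1.5)
        cv2.polylines(ims[n],[q.round().astype(int)],True,(255,255,255),1)
cv2.imwrite('pics/o1.png',ims['top'][440:1040,480:1280]);cv2.imwrite('pics/o2.png',ims['scene'][520:1120,760:1400])
```

```text
dB [620.3 137.3  14. ]
dR [459.5  99.8  14. ]
dY [ 475.5 -141.1   14. ]
dG [ 617.4 -108.7   14. ]
cR [617.  132.6 101. ]
cY [454.3 100.2 101. ]
cB [ 477.1 -142.3  101. ]
teal [624.8  28.9  93. ]
green [725.8 139.   93. ]
jar [583.7 282.   85. ]
```

View pics/o1.png

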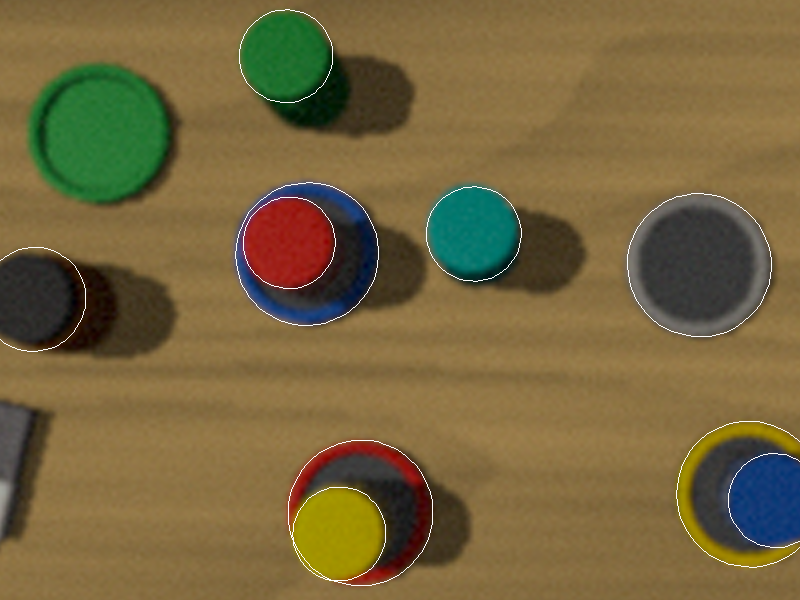

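View pics/o2.png

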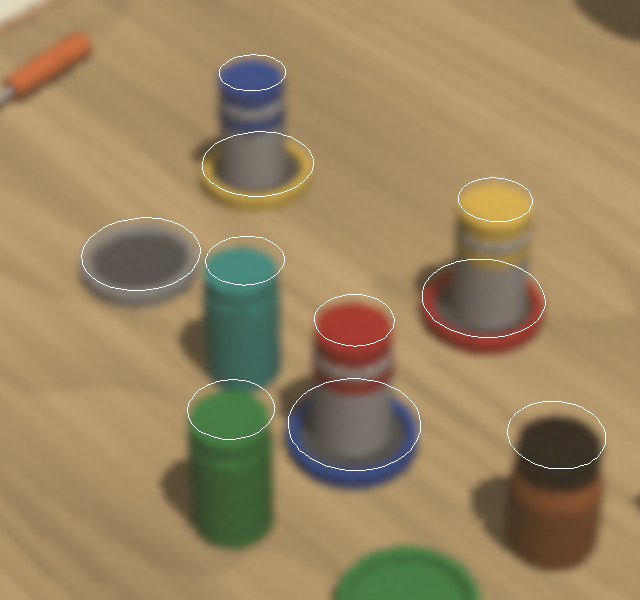

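The overlays fit well in the top view. In the scene view they sit a steady 2 px or so high, which looks like camera tilt error and is about 5 mm at most. Next I'll move over the blue can and check against the gripper itself.

```bash
cat >> h.py <<'E'
def go(P,jawdir=None):
    """print tool-axis shift (cm) to bring grasp point to P, and yaw"""
    o=readout.get_obs(); M=R.from_euler('xyz',o['tcp_rot']).as_matrix()
    g=o['tool_pos']+3*M[:,0]
    print('t',round(o['time'],2),'grasp',g.round(1),'w',round(o['grip_width'],1),'F',o['contact_force'].round(1))
    print('x',M[:,0].round(3),'y',M[:,1].round(3),'z',M[:,2].round(3), 'q6',o['joint_positions'].round(2))
    if P is not None: print('shift cm tx ty tz', (M.T@(np.array(P)-g)/10).round(2))
E
python3 -c "
from h import *
go([477,-142,200])"
```

```text
t 0.1 grasp [172.8 495.3 211.5] w 91.7 F [ 0.3 -0.3  0.2]
x [-0.001 -0.001 -1.   ] y [-0.944  0.33   0.   ] z [ 0.33   0.944 -0.001] q6 [ 1.09  0.34  1.52 -0.    1.28 -0.15]
shift cm tx ty tz [  1.21 -49.72 -50.15]
```

{"api": "arm_command", "payload": {"plan": [{"wx": 0.15}, {"wx": 0.149}, {"wx": 0.149}, {"ty": -3.92, "tz": -1.385}, {"ty": -3.92, "tz": -1.385}, {"ty": -3.92, "tz": -1.385}, {"ty": -3.92, "tz": -1.385}, {"ty": -3.92, "tz": -1.385}, {"ty": -3.92, "tz": -1.385}, {"ty": -3.92, "tz": -1.385}, {"ty": -3.92, "tz": -1.385}, {"ty": -3.92, "tz": -1.385}, {"ty": -3.92, "tz": -1.385}, {"ty": -3.92, "tz": -1.385}, {"ty": -3.92, "tz": -1.385}, {"ty": -3.92, "tz": -1.385}, {"ty": -3.92, "tz": -1.385}, {"ty": -3.92, "tz": -1.385}, {"ty": -3.92, "tz": -1.385}, {"ty": -3.92, "tz": -1.385}]}}

```text
invalid input at $.plan[0]: expected keys tx, ty, tz, wx, wy, wz, jaw
```

{"api": "arm_command", "payload": {"plan": [{"tx": 0}, {"tx": 0}, {"tx": 0}]}}

```text
invalid input at $.plan[0]: expected keys tx, ty, tz, wx, wy, wz, jaw
```

Run:
```python
from h import *
go([477,-142,130])
ims=[]
for n in('top','scene'):
    im=imaging.capture(n); cv2.imwrite(f'pics/{n}1.png',im)
o=readout.get_obs(); M=R.from_euler('xyz',o['tcp_rot']).as_matrix()
tip=o['tool_pos']+22*M[:,0]
for s in(-46,46): 
    P=tip+s*M[:,2]; print(proj('top',P),proj('scene',P))
    for n in('top','scene'):
        im=cv2.imread(f'pics/{n}1.png'); 
for n in('top','scene'):
    im=cv2.resize(cv2.imread(f'pics/{n}1.png'),None,fx=4,fy=4,interpolation=cv2.INTER_CUBIC)
    for s in(-46,46):
        u,v=proj(n,tip+s*M[:,2])*4+1.5; cv2.circle(im,(int(u),int(v)),4,(255,0,255),1)
    u,v=(proj(n,tip)*4+1.5).astype(int); cv2.imwrite(f'pics/{n}1z.png',im[max(0,v-260):v+260,max(0,u-300):u+300])
```

```text
t 0.1 grasp [172.8 495.3 211.5] w 91.7 F [ 0.3 -0.3  0.2]
x [-0.001 -0.001 -1.   ] y [-0.944  0.33   0.   ] z [ 0.33   0.944 -0.001] q6 [ 1.09  0.34  1.52 -0.    1.28 -0.15]
shift cm tx ty tz [  8.21 -49.72 -50.14]
[ 11.06942195 399.07528587] [495.78295524 166.18609263]
[-32.67956581 381.87446733] [523.93352528 186.43740635]
```

View pics/top1z.png

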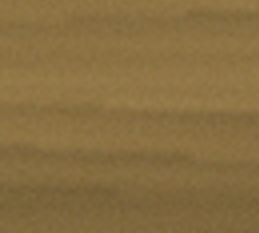

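View pics/scene1z.png

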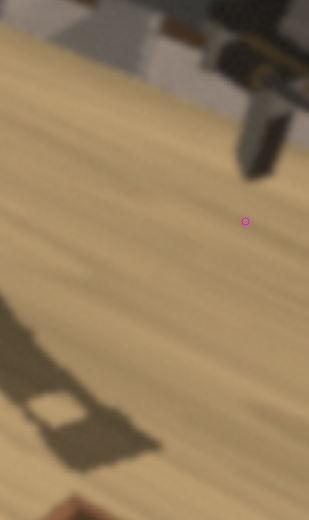

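{"api": "arm_command", "payload": {"plan": [{"tx": 0, "ty": 0, "tz": 0, "wx": 0.15, "wy": 0, "wz": 0, "jaw": 1}, {"tx": 0, "ty": 0, "tz": 0, "wx": 0.149, "wy": 0, "wz": 0, "jaw": 1}, {"tx": 0, "ty": 0, "tz": 0, "wx": 0.149, "wy": 0, "wz": 0, "jaw": 1}, {"tx": 0, "ty": -3.92, "tz": -1.385, "wx": 0, "wy": 0, "wz": 0, "jaw": 1}, {"tx": 0, "ty": -3.92, "tz": -1.385, "wx": 0, "wy": 0, "wz": 0, "jaw": 1}, {"tx": 0, "ty": -3.92, "tz": -1.385, "wx": 0, "wy": 0, "wz": 0, "jaw": 1}, {"tx": 0, "ty": -3.92, "tz": -1.385, "wx": 0, "wy": 0, "wz": 0, "jaw": 1}, {"tx": 0, "ty": -3.92, "tz": -1.385, "wx": 0, "wy": 0, "wz": 0, "jaw": 1}, {"tx": 0, "ty": -3.92, "tz": -1.385, "wx": 0, "wy": 0, "wz": 0, "jaw": 1}, {"tx": 0, "ty": -3.92, "tz": -1.385, "wx": 0, "wy": 0, "wz": 0, "jaw": 1}, {"tx": 0, "ty": -3.92, "tz": -1.385, "wx": 0, "wy": 0, "wz": 0, "jaw": 1}, {"tx": 0, "ty": -3.92, "tz": -1.385, "wx": 0, "wy": 0, "wz": 0, "jaw": 1}, {"tx": 0, "ty": -3.92, "tz": -1.385, "wx": 0, "wy": 0, "wz": 0, "jaw": 1}, {"tx": 0, "ty": -3.92, "tz": -1.385, "wx": 0, "wy": 0, "wz": 0, "jaw": 1}, {"tx": 0, "ty": -3.92, "tz": -1.385, "wx": 0, "wy": 0, "wz": 0, "jaw": 1}, {"tx": 0, "ty": -3.92, "tz": -1.385, "wx": 0, "wy": 0, "wz": 0, "jaw": 1}, {"tx": 0, "ty": -3.92, "tz": -1.385, "wx": 0, "wy": 0, "wz": 0, "jaw": 1}, {"tx": 0, "ty": -3.92, "tz": -1.385, "wx": 0, "wy": 0, "wz": 0, "jaw": 1}, {"tx": 0, "ty": -3.92, "tz": -1.385, "wx": 0, "wy": 0, "wz": 0, "jaw": 1}, {"tx": 0, "ty": 0, "tz": 0, "wx": 0, "wy": 0, "wz": 0, "jaw": 1}]}}

```text
time: 2.2
tool_pos: [462.3, -108.1, 214.6]
tcp_rot: [-1.851, 1.569, -1.068]
contact_force: [-0.1, 1.1, 0.6]
grip_width: 91.7
```

```bash
cat > look.py <<'E'
from h import *
import sys
k=sys.argv[1]
o=readout.get_obs(); M=R.from_euler('xyz',o['tcp_rot']).as_matrix()
tip=o['tool_pos']+22*M[:,0]
out=[]
for n in('top','scene'):
    im=imaging.capture(n); cv2.imwrite(f'pics/{n}{k}.png',im)
    im=cv2.resize(im,None,fx=4,fy=4,interpolation=cv2.INTER_CUBIC)
    for s in(-46,46):
        u,v=proj(n,tip+s*M[:,2])*4+1.5; cv2.circle(im,(int(u),int(v)),4,(255,0,255),1)
    u,v=(proj(n,tip)*4+1.5).astype(int); u=max(200,u);v=max(260,v)
    c=np.zeros((520,400,3),np.uint8); w=im[v-260:v+260,u-200:u+200]; c[:w.shape[0],:w.shape[1]]=w; out.append(c)
cv2.imwrite(f'pics/z{k}.png',np.hstack(out))
E
python3 -c "
from h import *
go([477,-142,150])"; python3 look.py 2
```

```text
t 2.2 grasp [ 462.3 -108.1  211.6] w 91.7 F [-0.1  1.1  0.6]
x [ 0.001 -0.001 -1.   ] y [-0.705  0.709 -0.001] z [ 0.709  0.705 -0.   ] q6 [-0.39  0.25  1.66 -0.    1.23 -1.17]
shift cm tx ty tz [ 6.17 -3.43 -1.35]
```

View pics/z2.png

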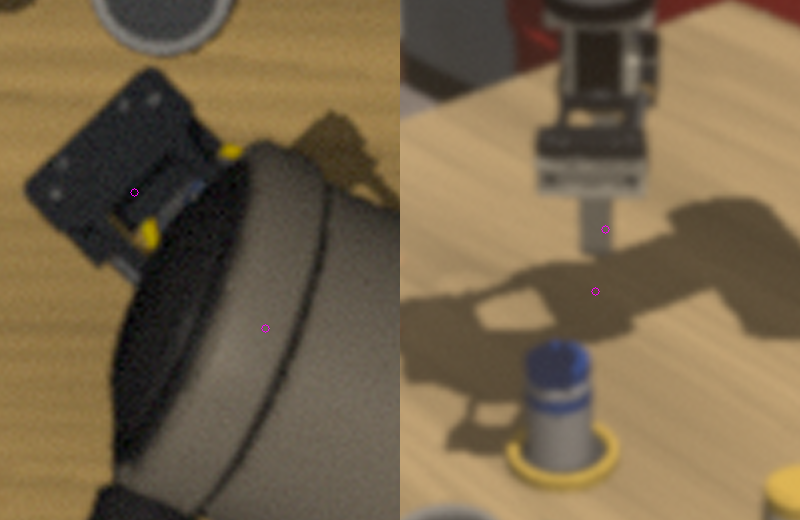

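Run:
```python
from h import *
print('base',proj('scene',[0,0,0]),proj('scene',[0,0,100]))
o=readout.get_obs(); M=R.from_euler('xyz',o['tcp_rot']).as_matrix()
print(o['time'],o['tool_pos'],o['dq'].round(3))
im=cv2.resize(cv2.imread('pics/scene2.png'),None,fx=4,fy=4,interpolation=cv2.INTER_CUBIC)
g=o['tool_pos']+3*M[:,0]
for z in(95,-95):
  for y in(37,-37):
    p=g-47*M[:,0]+z*M[:,2]+y*M[:,1]; u,v=proj('scene',p)*4+1.5; cv2.circle(im,(int(u),int(v)),5,(255,0,255),2)
for x,c in((19,(0,255,0)),(-3,(255,255,0)),(0,(0,0,255))):
  for z in (46,65):
    p=g+x*M[:,0]+z*M[:,2]; u,v=proj('scene',p)*4+1.5; cv2.circle(im,(int(u),int(v)),4,c,2)
u,v=(proj('scene',g)*4).astype(int)
cv2.imwrite('pics/b.png',im[v-300:v+300,u-300:u+300])
```

```text
base [381.38210481 139.71222328] [385.58075665 114.88011247]
2.3 [ 460.45908312 -104.42699276  214.52413051] [ 0.034 -0.023  0.026  0.004  0.002  0.002]
```

View pics/b.png

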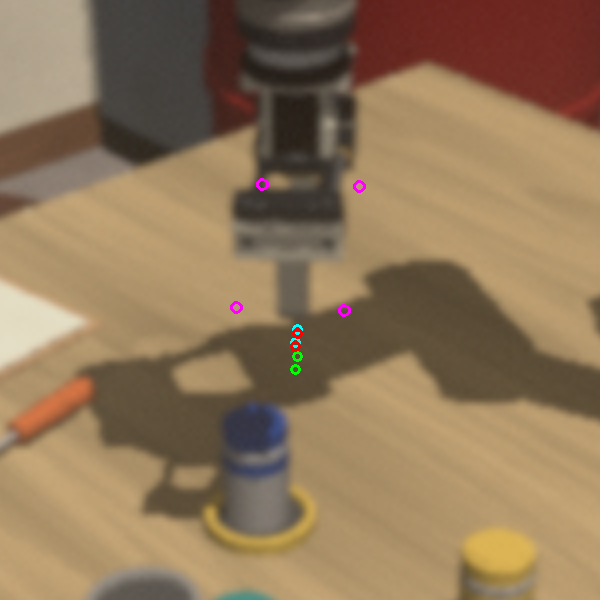

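View pics/scene2.png

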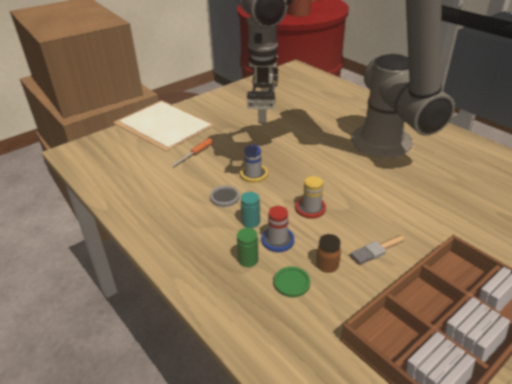

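Run:
```python
from h import *
o=readout.get_obs(); M=R.from_euler('xyz',o['tcp_rot']).as_matrix()
im=cv2.resize(cv2.imread('pics/top2.png'),None,fx=4,fy=4,interpolation=cv2.INTER_CUBIC)
g=np.array([461,-106,211.5])
for dz,c in((0,(255,0,255)),(40,(0,255,0))):
 for b in (47,):
  q=[proj('top',g+[0,0,b+dz]+z*M[:,2]+y*M[:,1])*4+1.5 for z,y in((95,37),(95,-37),(-95,-37),(-95,37))]
  cv2.polylines(im,[np.array(q).astype(int)],True,c,1)
u,v=(proj('top',g)*4).astype(int)
cv2.imwrite('pics/b2.png',im[v-300:v+300,u-300:u+300])
```

```text
(no output)
```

View pics/b2.png

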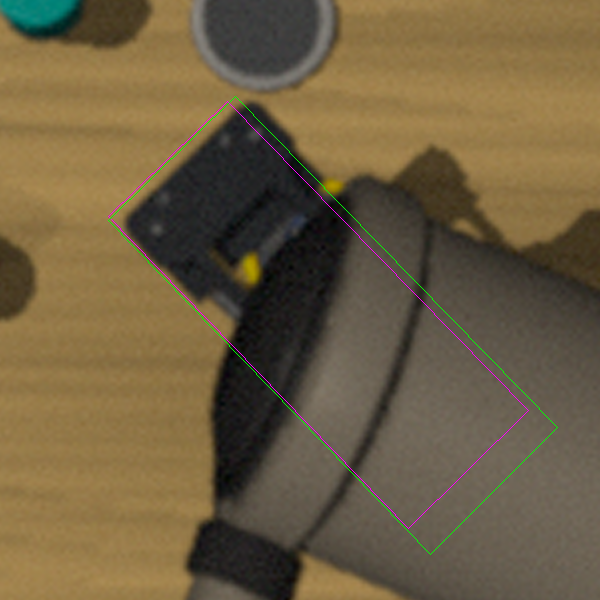

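The readout and the scene view disagree: the gripper appears about 12 px (~40 mm) higher than the reported TCP predicts. I'll centre over the can, go down part of the way and look again.

{"api": "arm_command", "payload": {"plan": [{"tx": 1, "ty": -2.2, "tz": -0.8, "wx": 0, "wy": 0, "wz": 0, "jaw": 1}, {"tx": 2, "ty": -1.7, "tz": -0.6, "wx": 0, "wy": 0, "wz": 0, "jaw": 1}, {"tx": 2, "ty": 0, "tz": 0, "wx": 0, "wy": 0, "wz": 0, "jaw": 1}, {"tx": 1.5, "ty": 0, "tz": 0, "wx": 0, "wy": 0, "wz": 0, "jaw": 1}, {"tx": 0, "ty": 0, "tz": 0, "wx": 0, "wy": 0, "wz": 0, "jaw": 1}, {"tx": 0, "ty": 0, "tz": 0, "wx": 0, "wy": 0, "wz": 0, "jaw": 1}, {"tx": 0, "ty": 0, "tz": 0, "wx": 0, "wy": 0, "wz": 0, "jaw": 1}]}}

```text
time: 3.0
tool_pos: [479.0, -141.0, 151.2]
tcp_rot: [-1.136, 1.569, -0.348]
contact_force: [-0.9, -0.4, 1.0]
grip_width: 91.9
```

```bash
python3 -c "
from h import *
go([477,-142,63])"; python3 look.py 3
```

```text
t 3.0 grasp [ 479.  -141.   148.2] w 91.9 F [-0.9 -0.4  1. ]
x [ 0.002 -0.001 -1.   ] y [-0.709  0.705 -0.002] z [0.705 0.709 0.001] q6 [-0.44  0.36  1.69  0.    1.09 -1.23]
shift cm tx ty tz [ 8.52  0.09 -0.21]
```

View pics/z3.png

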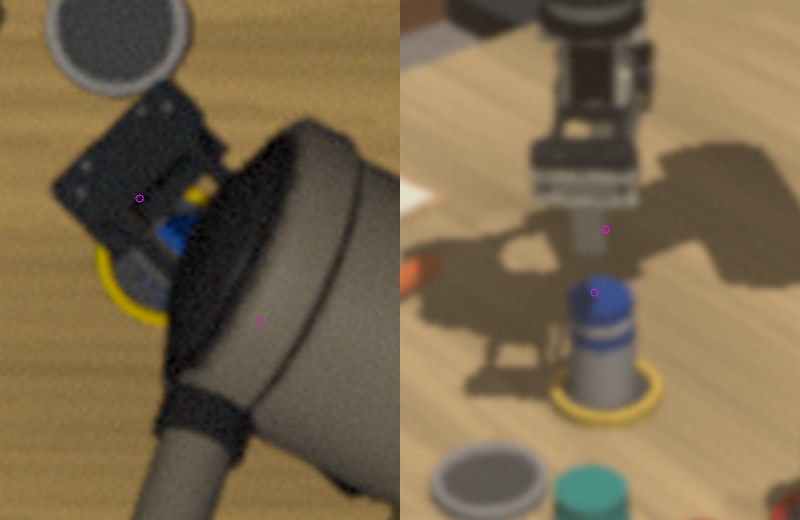

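{"api": "arm_command", "payload": {"plan": [{"tx": 1, "ty": 0, "tz": -0.2, "wx": 0, "wy": 0, "wz": 0, "jaw": 1}, {"tx": 1, "ty": 0.1, "tz": 0, "wx": 0, "wy": 0, "wz": 0, "jaw": 1}, {"tx": 1, "ty": 0, "tz": 0, "wx": 0, "wy": 0, "wz": 0, "jaw": 1}, {"tx": 1, "ty": 0, "tz": 0, "wx": 0, "wy": 0, "wz": 0, "jaw": 1}, {"tx": 1, "ty": 0, "tz": 0, "wx": 0, "wy": 0, "wz": 0, "jaw": 1}, {"tx": 0, "ty": 0, "tz": 0, "wx": 0, "wy": 0, "wz": 0, "jaw": 1}, {"tx": 0, "ty": 0, "tz": 0, "wx": 0, "wy": 0, "wz": 0, "jaw": 1}]}}

```text
time: 3.8
tool_pos: [476.3, -142.2, 99.8]
tcp_rot: [1.716, 1.57, 2.503]
contact_force: [0.6, 0.2, 0.5]
grip_width: 91.5
```

```bash
python3 -c "
from h import *
go([477,-142,63])"; python3 look.py 4
```

```text
t 3.8 grasp [ 476.3 -142.2   96.8] w 91.5 F [0.6 0.2 0.5]
x [-0.001  0.    -1.   ] y [-0.708  0.706  0.001] z [ 0.706  0.708 -0.   ] q6 [-0.44  0.42  1.76  0.    0.96 -1.23]
shift cm tx ty tz [ 3.38 -0.04  0.06]
```

View pics/z4.png

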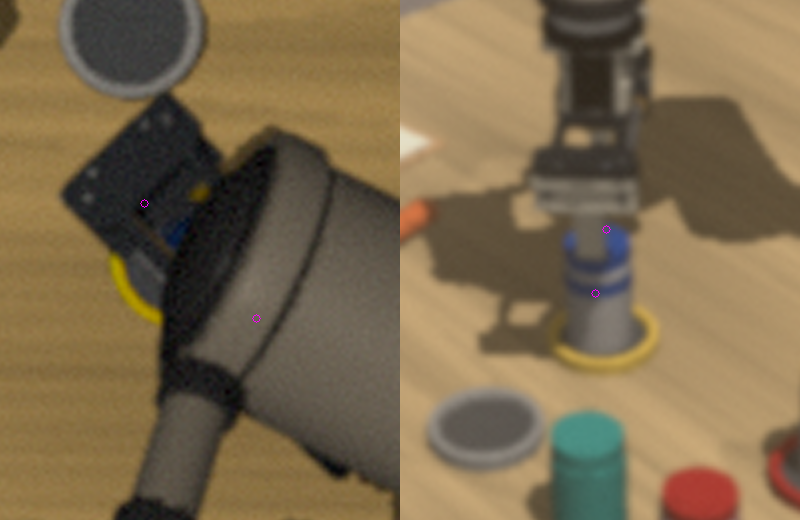

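{"api": "arm_command", "payload": {"plan": [{"tx": 1, "ty": 0, "tz": 0, "wx": 0, "wy": 0, "wz": 0, "jaw": 1}, {"tx": 1, "ty": 0, "tz": 0, "wx": 0, "wy": 0, "wz": 0, "jaw": 1}, {"tx": 1, "ty": 0, "tz": 0, "wx": 0, "wy": 0, "wz": 0, "jaw": 1}, {"tx": 0, "ty": 0, "tz": 0, "wx": 0, "wy": 0, "wz": 0, "jaw": 1}, {"tx": 0, "ty": 0, "tz": 0, "wx": 0, "wy": 0, "wz": 0, "jaw": 1}]}}

```text
time: 4.4
tool_pos: [476.2, -142.1, 69.6]
tcp_rot: [1.813, 1.57, 2.6]
contact_force: [-0.8, -0.3, 0.6]
grip_width: 91.8
```

```bash
python3 -c "
from h import *
go([477,-142,63])"; python3 look.py 5
```

```text
t 4.4 grasp [ 476.2 -142.1   66.6] w 91.8 F [-0.8 -0.3  0.6]
x [-0.001  0.001 -1.   ] y [-0.708  0.706  0.001] z [ 0.706  0.708 -0.   ] q6 [-0.44  0.46  1.79  0.    0.89 -1.23]
shift cm tx ty tz [ 0.36 -0.06  0.06]
```

View pics/z5.png

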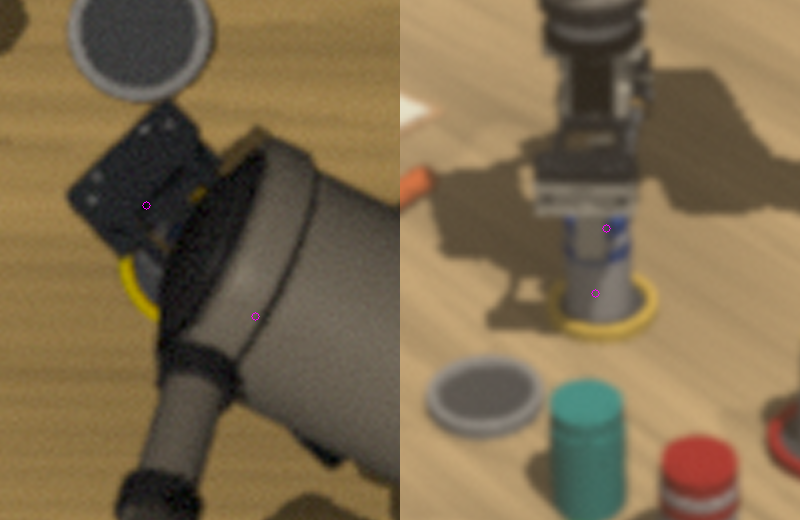

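Run:
```python
import cv2
a=cv2.imread('pics/top3.png');b=cv2.imread('pics/scene3.png')
cv2.imwrite('pics/s1.png',cv2.resize(a[130:330,170:470],None,fx=2.6,fy=2.6,interpolation=cv2.INTER_CUBIC))
cv2.imwrite('pics/s2.png',cv2.resize(b[60:210,190:350],None,fx=4,fy=4,interpolation=cv2.INTER_CUBIC))
```

```text
(no output)
```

View pics/s1.png

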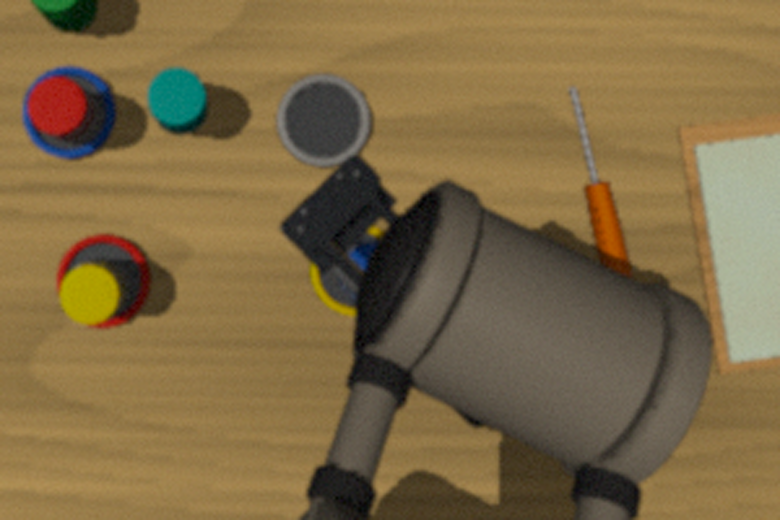

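View pics/s2.png

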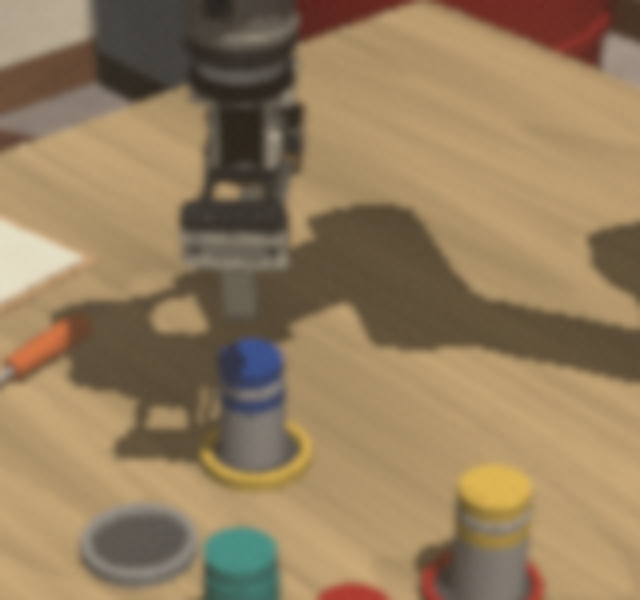

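Run:
```python
from h import *
def tri(ut,us):
    A=[];
    L=[]
    for n,(u,v) in(('top',ut),('scene',us)):
        p0=imaging.get_calibration(n)['position']; d=ray(n,u,v,0)-p0; d/=np.linalg.norm(d); L.append((p0,d))
    (a,d),(b,e)=L
    s,t=np.linalg.lstsq(np.c_[d,-e],b-a,rcond=None)[0]
    P,Q=a+s*d,b+t*e; return (P+Q)/2, np.linalg.norm(P-Q)
T=lambda x,y:(170+(x+.5)/2.6-.5,130+(y+.5)/2.6-.5)
S=lambda x,y:(190+(x+.5)/4-.5,60+(y+.5)/4-.5)
for a,b in(((282,228),(288,236)),((358,157),(183,236)),((282,228),(286,268)),((358,157),(186,268))): print(tri(T(*a),S(*b)))
C1=lambda x,y:(120+(x+.5)/3.6-.5,110+(y+.5)/3.6-.5)
C2=lambda x,y:(190+(x+.5)/4-.5,130+(y+.5)/4-.5)
print('lids/docks')
for a,b in(((260,218),(353,330)),((305,480),(496,208)),((697,450),(251,78)),((276,228),(352,437)),((674,444),(256,172)),((629,238),(138,262)),((324,461),(482,306))): print(tri(C1(*a),C2(*b)))
```

```text
(array([515.5399106 , -52.25341705, 254.71735316]), np.float64(2.757645271976419))
(array([ 566.02469114, -104.94870241,  251.79261631]), np.float64(2.0167126819833068))
(array([515.48216435, -54.33936259, 228.56245966]), np.float64(1.8095152560934709))
(array([ 565.98517913, -107.36694718,  225.65053299]), np.float64(6.57137892493995))
lids/docks
(array([618.25273643, 133.78471791,  93.30795067]), np.float64(0.8303145154535817))
(array([453.62264502, 101.30044785,  93.28004261]), np.float64(0.05616419324656973))
(array([ 476.99605895, -143.54813173,   94.79927411]), np.float64(0.6408602593118448))
(array([622.16032887, 138.6768046 ,   2.89817809]), np.float64(1.6231928318216))
(array([ 475.18957124, -142.98646957,    3.68697658]), np.float64(0.8999906573201815))
(array([ 618.87692245, -110.12566662,    4.93792158]), np.float64(1.2389341678315278))
(array([459.44537118, 100.39015212,   5.6576698 ]), np.float64(1.569571646974243))
```

Both cameras agree that the gripper is about 40 mm higher than the readout says: the body's lower edge is near z≈150, while the readout puts it at 114. The upper band is also still visible under the body. I'll go down in small steps and watch the force.

{"api": "arm_command", "payload": {"plan": [{"tx": 0.3, "ty": 0, "tz": 0, "wx": 0, "wy": 0, "wz": 0, "jaw": 1}, {"tx": 0.3, "ty": 0, "tz": 0, "wx": 0, "wy": 0, "wz": 0, "jaw": 1}, {"tx": 0.3, "ty": 0, "tz": 0, "wx": 0, "wy": 0, "wz": 0, "jaw": 1}, {"tx": 0, "ty": 0, "tz": 0, "wx": 0, "wy": 0, "wz": 0, "jaw": 1}]}}

```text
time: 4.9
tool_pos: [476.1, -142.0, 60.6]
tcp_rot: [1.835, 1.57, 2.622]
contact_force: [0.2, -0.1, 0.4]
grip_width: 91.9
```

{"api": "arm_command", "payload": {"plan": [{"tx": 0.2, "ty": 0, "tz": 0, "wx": 0, "wy": 0, "wz": 0, "jaw": 1}, {"tx": 0, "ty": 0, "tz": 0, "wx": 0, "wy": 0, "wz": 0, "jaw": 1}, {"tx": 0, "ty": 0, "tz": 0, "wx": 0, "wy": 0, "wz": 0, "jaw": 1}]}}

```text
time: 5.2
tool_pos: [476.4, -142.2, 59.1]
tcp_rot: [0.688, 1.571, 1.475]
contact_force: [-0.2, -0.3, -0.6]
grip_width: 92.0
```

```bash
python3 -c "
from h import *
go([477,-142,63])"; python3 look.py 6
```

```text
t 5.2 grasp [ 476.4 -142.2   56.1] w 92.0 F [-0.2 -0.3 -0.6]
x [ 0.  0. -1.] y [-0.708  0.706  0.   ] z [0.706 0.708 0.   ] q6 [-0.44  0.48  1.8   0.    0.86 -1.23]
shift cm tx ty tz [-0.69 -0.03  0.05]
```

View pics/z6.png

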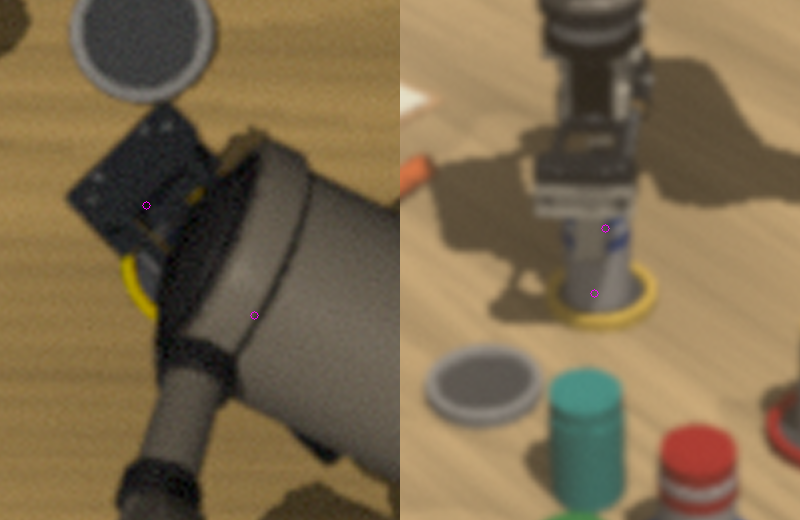

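{"api": "arm_command", "payload": {"plan": [{"tx": 0.2, "ty": 0, "tz": 0, "wx": 0, "wy": 0, "wz": 0, "jaw": 1}, {"tx": 0.2, "ty": 0, "tz": 0, "wx": 0, "wy": 0, "wz": 0, "jaw": 1}, {"tx": 0, "ty": 0, "tz": 0, "wx": 0, "wy": 0, "wz": 0, "jaw": 1}]}}

```text
time: 5.6
tool_pos: [476.2, -142.1, 54.8]
tcp_rot: [1.741, 1.57, 2.528]
contact_force: [-0.4, -0.2, 0.4]
grip_width: 91.7
```

{"api": "arm_command", "payload": {"plan": [{"tx": 0.2, "ty": 0, "tz": 0, "wx": 0, "wy": 0, "wz": 0, "jaw": 1}, {"tx": 0.2, "ty": 0, "tz": 0, "wx": 0, "wy": 0, "wz": 0, "jaw": 1}, {"tx": 0, "ty": 0, "tz": 0, "wx": 0, "wy": 0, "wz": 0, "jaw": 1}]}}

```text
time: 5.9
tool_pos: [476.2, -142.1, 50.8]
tcp_rot: [1.771, 1.57, 2.558]
contact_force: [-0.2, 0.0, -0.2]
grip_width: 91.8
```

{"api": "arm_command", "payload": {"plan": [{"tx": 0.2, "ty": 0, "tz": 0, "wx": 0, "wy": 0, "wz": 0, "jaw": 1}, {"tx": 0.2, "ty": 0, "tz": 0, "wx": 0, "wy": 0, "wz": 0, "jaw": 1}, {"tx": 0, "ty": 0, "tz": 0, "wx": 0, "wy": 0, "wz": 0, "jaw": 1}]}}

```text
time: 6.2
tool_pos: [476.2, -142.1, 46.8]
tcp_rot: [1.755, 1.57, 2.542]
contact_force: [1.2, -1.3, -0.2]
grip_width: 91.8
```

```bash
python3 -c "
from h import *
go([477,-142,63])"; python3 look.py 7
```

```text
t 6.2 grasp [ 476.2 -142.1   43.8] w 91.8 F [ 1.2 -1.3 -0.2]
x [-0.  0. -1.] y [-0.708  0.706  0.001] z [ 0.706  0.708 -0.   ] q6 [-0.44  0.5   1.81  0.    0.83 -1.23]
shift cm tx ty tz [-1.92 -0.05  0.06]
```

View pics/z7.png

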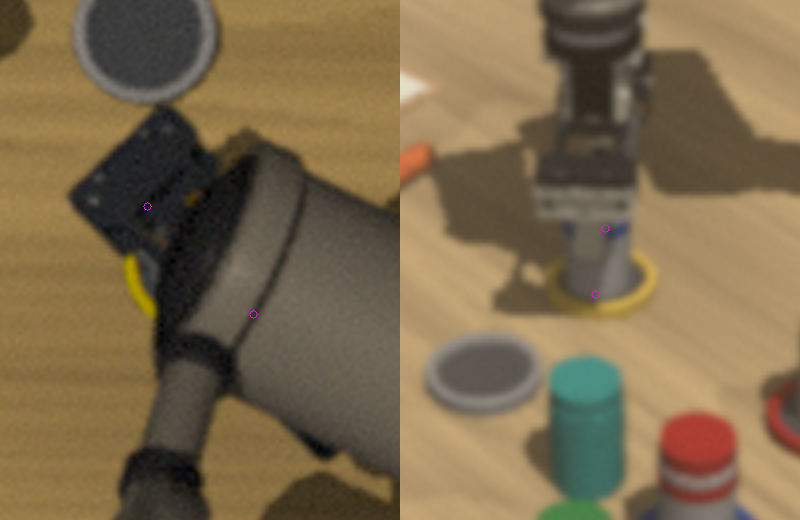

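The readout puts the body at z≈91, below the lid top (101), yet there is no contact. So the reported z is about 36 mm too low. I'll go down 15 mm more, to a true grasp height of about 65, and close.

{"api": "arm_command", "payload": {"plan": [{"tx": 0.3, "ty": 0, "tz": 0, "wx": 0, "wy": 0, "wz": 0, "jaw": 1}, {"tx": 0.3, "ty": 0, "tz": 0, "wx": 0, "wy": 0, "wz": 0, "jaw": 1}, {"tx": 0.2, "ty": 0, "tz": 0, "wx": 0, "wy": 0, "wz": 0, "jaw": 1}, {"tx": 0, "ty": 0, "tz": 0, "wx": 0, "wy": 0, "wz": 0, "jaw": 1}]}}

```text
time: 6.7
tool_pos: [476.1, -142.0, 38.7]
tcp_rot: [1.779, 1.57, 2.566]
contact_force: [-0.8, -0.4, 1.0]
grip_width: 92.3
```

{"api": "arm_command", "payload": {"plan": [{"tx": 0.2, "ty": 0, "tz": 0, "wx": 0, "wy": 0, "wz": 0, "jaw": 1}, {"tx": 0.2, "ty": 0, "tz": 0, "wx": 0, "wy": 0, "wz": 0, "jaw": 1}, {"tx": 0.2, "ty": 0, "tz": 0, "wx": 0, "wy": 0, "wz": 0, "jaw": 1}, {"tx": 0, "ty": 0, "tz": 0, "wx": 0, "wy": 0, "wz": 0, "jaw": 1}, {"tx": 0, "ty": 0, "tz": 0, "wx": 0, "wy": 0, "wz": 0, "jaw": 1}]}}

```text
time: 7.2
tool_pos: [476.4, -142.2, 33.1]
tcp_rot: [1.272, 1.571, 2.059]
contact_force: [-0.9, -0.1, -0.1]
grip_width: 91.9
```

```bash
python3 -c "
from h import *
go(None)"; python3 look.py 8
```

```text
t 7.2 grasp [ 476.4 -142.2   30.1] w 91.9 F [-0.9 -0.1 -0.1]
x [-0.  0. -1.] y [-0.708  0.706  0.   ] z [0.706 0.708 0.   ] q6 [-0.44  0.52  1.82  0.    0.8  -1.23]
```

View pics/z8.png

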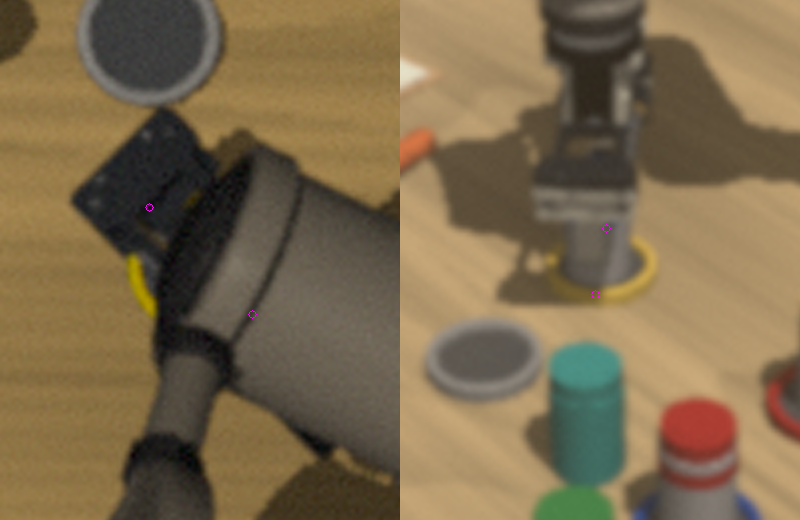

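{"api": "arm_command", "payload": {"plan": [{"tx": 0, "ty": 0, "tz": 0, "wx": 0, "wy": 0, "wz": 0, "jaw": 0.3}, {"tx": 0, "ty": 0, "tz": 0, "wx": 0, "wy": 0, "wz": 0, "jaw": 0.2}, {"tx": 0, "ty": 0, "tz": 0, "wx": 0, "wy": 0, "wz": 0, "jaw": 0.1}, {"tx": 0, "ty": 0, "tz": 0, "wx": 0, "wy": 0, "wz": 0, "jaw": -0.2}, {"tx": 0, "ty": 0, "tz": 0, "wx": 0, "wy": 0, "wz": 0, "jaw": -1}, {"tx": 0, "ty": 0, "tz": 0, "wx": 0, "wy": 0, "wz": 0, "jaw": -1}, {"tx": 0, "ty": 0, "tz": 0, "wx": 0, "wy": 0, "wz": 0, "jaw": -1}, {"tx": 0, "ty": 0, "tz": 0, "wx": 0, "wy": 0, "wz": 0, "jaw": -1}]}}

```text
time: 8.1
tool_pos: [476.6, -142.2, 33.2]
tcp_rot: [-0.781, 1.57, 0.006]
contact_force: [1.0, 1.0, 0.5]
grip_width: 52.9
```

```bash
python3 -c "
from h import *
go([617.4,-108.7,130])"
```

```text
t 8.1 grasp [ 476.6 -142.2   30.2] w 52.9 F [1.  1.  0.5]
x [ 0.001  0.    -1.   ] y [-0.708  0.706 -0.   ] z [0.706 0.708 0.   ] q6 [-0.44  0.52  1.82  0.    0.8  -1.23]
shift cm tx ty tz [-9.97 -7.61 12.31]
```

{"api": "arm_command", "payload": {"plan": [{"tx": -0.5, "ty": 0, "tz": 0, "wx": 0, "wy": 0, "wz": 0, "jaw": -1}, {"tx": -1, "ty": 0, "tz": 0, "wx": 0, "wy": 0, "wz": 0, "jaw": -1}, {"tx": -1, "ty": 0, "tz": 0, "wx": 0, "wy": 0, "wz": 0, "jaw": -1}, {"tx": -1, "ty": 0, "tz": 0, "wx": 0, "wy": 0, "wz": 0, "jaw": -1}, {"tx": -0.5, "ty": 0, "tz": 0, "wx": 0, "wy": 0, "wz": 0, "jaw": -1}, {"tx": 0, "ty": 0, "tz": 0, "wx": 0, "wy": 0, "wz": 0, "jaw": -1}, {"tx": 0, "ty": 0, "tz": 0, "wx": 0, "wy": 0, "wz": 0, "jaw": -1}]}}

```text
time: 8.8
tool_pos: [476.3, -142.1, 73.1]
tcp_rot: [-0.518, 1.571, 0.269]
contact_force: [-0.2, 0.0, -2.1]
grip_width: 53.0
```

```bash
python3 -c "
from h import *
go([617.4,-108.7,90])"; python3 look.py 9
```

```text
t 8.8 grasp [ 476.3 -142.1   70.1] w 53.0 F [-0.2  0.  -2.1]
x [ 0.  0. -1.] y [-0.708  0.706 -0.   ] z [0.706 0.708 0.   ] q6 [-0.44  0.46  1.79  0.    0.89 -1.23]
shift cm tx ty tz [-1.98 -7.63 12.33]
```

View pics/z9.png

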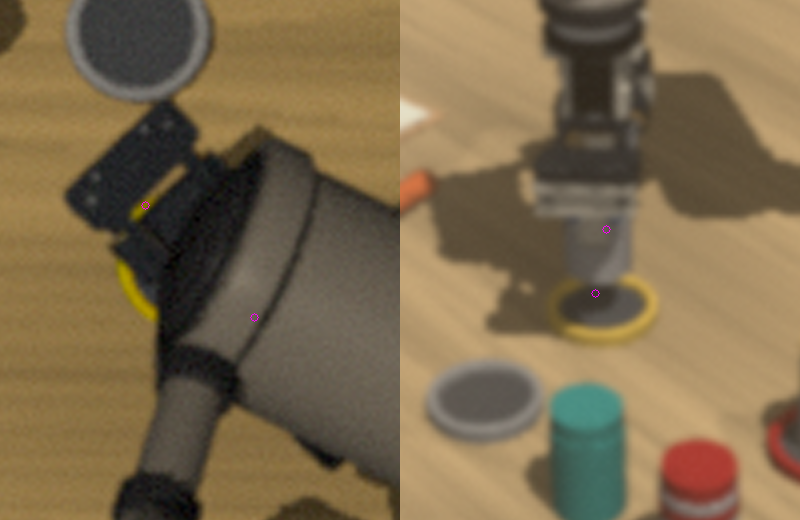

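Lifted cleanly and upright, about 40 mm up. Now over to grey.

{"api": "arm_command", "payload": {"plan": [{"tx": 0, "ty": -0.4, "tz": 0.6, "wx": 0, "wy": 0, "wz": 0, "jaw": -1}, {"tx": 0, "ty": -0.8, "tz": 1.3, "wx": 0, "wy": 0, "wz": 0, "jaw": -1}, {"tx": 0, "ty": -1.1, "tz": 1.8, "wx": 0, "wy": 0, "wz": 0, "jaw": -1}, {"tx": 0, "ty": -1.1, "tz": 1.8, "wx": 0, "wy": 0, "wz": 0, "jaw": -1}, {"tx": 0, "ty": -1.1, "tz": 1.8, "wx": 0, "wy": 0, "wz": 0, "jaw": -1}, {"tx": 0, "ty": -1.1, "tz": 1.8, "wx": 0, "wy": 0, "wz": 0, "jaw": -1}, {"tx": 0, "ty": -1.0, "tz": 1.6, "wx": 0, "wy": 0, "wz": 0, "jaw": -1}, {"tx": 0, "ty": -0.7, "tz": 1.1, "wx": 0, "wy": 0, "wz": 0, "jaw": -1}, {"tx": 0, "ty": -0.33, "tz": 0.53, "wx": 0, "wy": 0, "wz": 0, "jaw": -1}, {"tx": 0, "ty": 0, "tz": 0, "wx": 0, "wy": 0, "wz": 0, "jaw": -1}, {"tx": 0, "ty": 0, "tz": 0, "wx": 0, "wy": 0, "wz": 0, "jaw": -1}, {"tx": 0, "ty": 0, "tz": 0, "wx": 0, "wy": 0, "wz": 0, "jaw": -1}]}}

```text
time: 10.1
tool_pos: [616.8, -108.9, 73.0]
tcp_rot: [2.115, 1.57, 2.901]
contact_force: [-0.0, -0.8, -2.4]
grip_width: 52.9
```

```bash
python3 -c "
from h import *
go([617.4,-108.7,30.2])"; python3 look.py 10
```

```text
t 10.1 grasp [ 616.8 -108.9   70. ] w 52.9 F [-0.  -0.8 -2.4]
x [-0.001  0.    -1.   ] y [-0.708  0.706  0.001] z [ 0.706  0.708 -0.   ] q6 [-0.3   0.66  1.41 -0.    1.08 -1.08]
shift cm tx ty tz [ 3.98 -0.03  0.06]
```

View pics/z10.png

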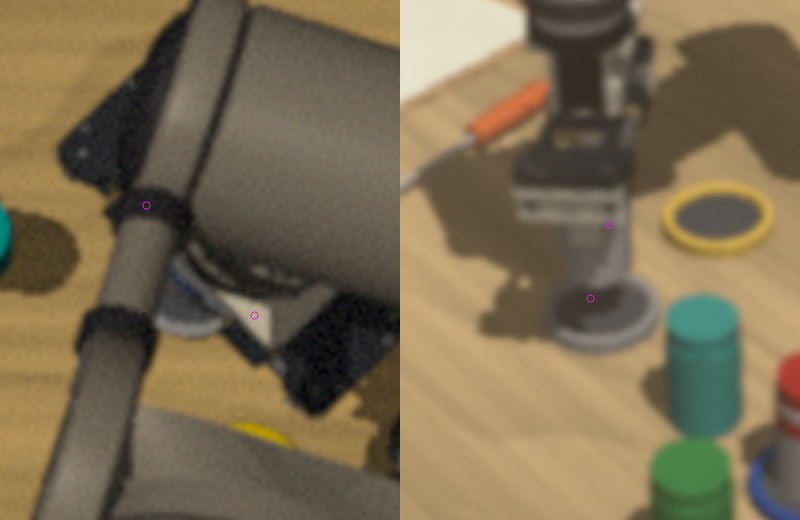

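{"api": "arm_command", "payload": {"plan": [{"tx": 0.5, "ty": 0, "tz": 0, "wx": 0, "wy": 0, "wz": 0, "jaw": -1}, {"tx": 0.8, "ty": 0, "tz": 0, "wx": 0, "wy": 0, "wz": 0, "jaw": -1}, {"tx": 0.8, "ty": 0, "tz": 0, "wx": 0, "wy": 0, "wz": 0, "jaw": -1}, {"tx": 0.8, "ty": 0, "tz": 0, "wx": 0, "wy": 0, "wz": 0, "jaw": -1}, {"tx": 0.5, "ty": 0, "tz": 0, "wx": 0, "wy": 0, "wz": 0, "jaw": -1}, {"tx": 0.2, "ty": 0, "tz": 0, "wx": 0, "wy": 0, "wz": 0, "jaw": -1}, {"tx": 0.2, "ty": 0, "tz": 0, "wx": 0, "wy": 0, "wz": 0, "jaw": -1}, {"tx": 0.1, "ty": 0, "tz": 0, "wx": 0, "wy": 0, "wz": 0, "jaw": -1}, {"tx": 0, "ty": 0, "tz": 0, "wx": 0, "wy": 0, "wz": 0, "jaw": -1}, {"tx": 0, "ty": 0, "tz": 0, "wx": 0, "wy": 0, "wz": 0, "jaw": -1}]}}

```text
time: 11.2
tool_pos: [617.6, -108.7, 34.4]
tcp_rot: [-0.979, 1.57, -0.192]
contact_force: [-0.1, 0.5, -2.4]
grip_width: 53.2
```

```bash
python3 -c "
from h import *
go([617.4,-108.7,30.2])"; python3 look.py 11
```

```text
t 11.2 grasp [ 617.6 -108.7   31.4] w 53.2 F [-0.1  0.5 -2.4]
x [ 0.001 -0.    -1.   ] y [-0.708  0.706 -0.   ] z [0.706 0.708 0.   ] q6 [-0.3   0.71  1.44  0.    1.   -1.08]
shift cm tx ty tz [ 0.12  0.02 -0.01]
```

View pics/z11.png

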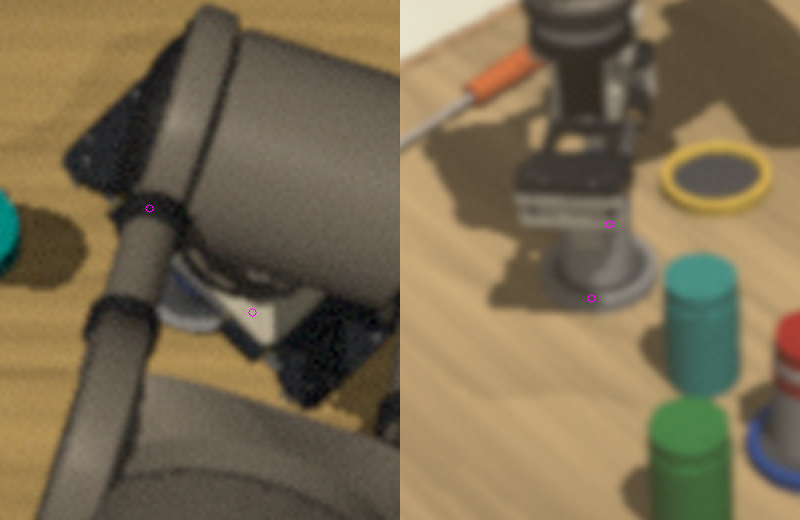

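{"api": "arm_command", "payload": {"plan": [{"tx": 0.1, "ty": 0, "tz": 0, "wx": 0, "wy": 0, "wz": 0, "jaw": -1}, {"tx": 0.05, "ty": 0, "tz": 0, "wx": 0, "wy": 0, "wz": 0, "jaw": -1}, {"tx": 0, "ty": 0, "tz": 0, "wx": 0, "wy": 0, "wz": 0, "jaw": -1}]}}

```text
time: 11.6
tool_pos: [617.7, -108.8, 33.2]
tcp_rot: [-1.024, 1.57, -0.237]
contact_force: [-2.3, 0.4, 2.3]
grip_width: 53.3
```

Contact felt: Fz went from −2.4 to +2.3 at the same height as at pickup. Releasing.

{"api": "arm_command", "payload": {"plan": [{"tx": 0, "ty": 0, "tz": 0, "wx": 0, "wy": 0, "wz": 0, "jaw": 0.25}, {"tx": 0, "ty": 0, "tz": 0, "wx": 0, "wy": 0, "wz": 0, "jaw": 0.4}, {"tx": 0, "ty": 0, "tz": 0, "wx": 0, "wy": 0, "wz": 0, "jaw": 0.7}, {"tx": 0, "ty": 0, "tz": 0, "wx": 0, "wy": 0, "wz": 0, "jaw": 1}, {"tx": 0, "ty": 0, "tz": 0, "wx": 0, "wy": 0, "wz": 0, "jaw": 1}, {"tx": 0, "ty": 0, "tz": 0, "wx": 0, "wy": 0, "wz": 0, "jaw": 1}, {"tx": 0, "ty": 0, "tz": 0, "wx": 0, "wy": 0, "wz": 0, "jaw": 1}, {"tx": -1, "ty": 0, "tz": 0, "wx": 0, "wy": 0, "wz": 0, "jaw": 1}, {"tx": -2, "ty": 0, "tz": 0, "wx": 0, "wy": 0, "wz": 0, "jaw": 1}, {"tx": -2, "ty": 0, "tz": 0, "wx": 0, "wy": 0, "wz": 0, "jaw": 1}, {"tx": -3, "ty": 0, "tz": 0, "wx": 0, "wy": 0, "wz": 0, "jaw": 1}, {"tx": -3, "ty": 0, "tz": 0, "wx": 0, "wy": 0, "wz": 0, "jaw": 1}, {"tx": -1, "ty": 0, "tz": 0, "wx": 0, "wy": 0, "wz": 0, "jaw": 1}, {"tx": 0, "ty": 0, "tz": 0, "wx": 0, "wy": 0, "wz": 0, "jaw": 1}]}}

```text
time: 13.0
tool_pos: [618.4, -109.0, 154.6]
tcp_rot: [-1.067, 1.567, -0.28]
contact_force: [-0.2, -0.0, -0.7]
grip_width: 91.8
```

```bash
python3 -c "
from h import *
go([454.3,100.2,152])"; python3 look.py 12
```

```text
t 13.0 grasp [ 618.4 -109.   151.6] w 91.8 F [-0.2 -0.  -0.7]
x [ 0.004 -0.001 -1.   ] y [-0.708  0.706 -0.004] z [0.706 0.708 0.002] q6 [-0.3   0.58  1.31  0.    1.25 -1.08]
shift cm tx ty tz [-0.12 26.39  3.23]
```

View pics/z12.png

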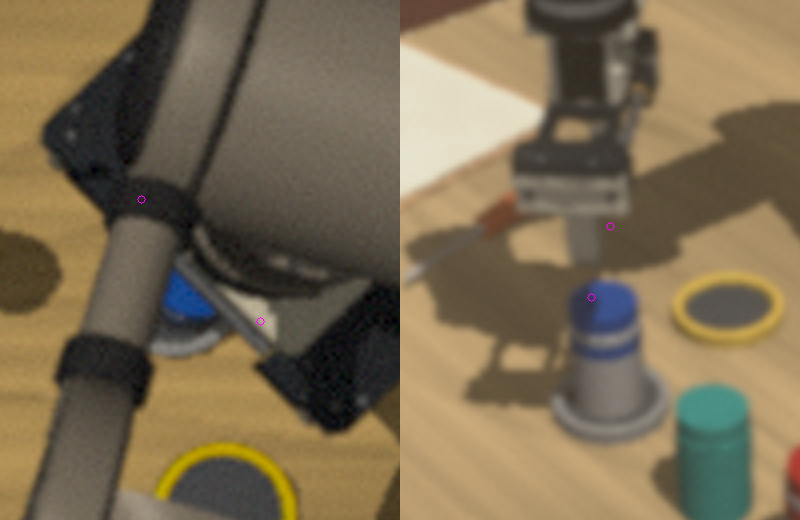

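Blue is upright in the grey dock. Next, the yellow can (in the red dock).

{"api": "arm_command", "payload": {"plan": [{"tx": 0, "ty": 1.2, "tz": 0.15, "wx": 0, "wy": 0, "wz": 0, "jaw": 1}, {"tx": 0, "ty": 3, "tz": 0.37, "wx": 0, "wy": 0, "wz": 0, "jaw": 1}, {"tx": 0, "ty": 4, "tz": 0.49, "wx": 0, "wy": 0, "wz": 0, "jaw": 1}, {"tx": 0, "ty": 4, "tz": 0.49, "wx": 0, "wy": 0, "wz": 0, "jaw": 1}, {"tx": 0, "ty": 4, "tz": 0.49, "wx": 0, "wy": 0, "wz": 0, "jaw": 1}, {"tx": 0, "ty": 4, "tz": 0.49, "wx": 0, "wy": 0, "wz": 0, "jaw": 1}, {"tx": 0, "ty": 3.5, "tz": 0.43, "wx": 0, "wy": 0, "wz": 0, "jaw": 1}, {"tx": 0, "ty": 2, "tz": 0.24, "wx": 0, "wy": 0, "wz": 0, "jaw": 1}, {"tx": 0, "ty": 0.7, "tz": 0.08, "wx": 0, "wy": 0, "wz": 0, "jaw": 1}, {"tx": 0, "ty": 0, "tz": 0, "wx": 0, "wy": 0, "wz": 0, "jaw": 1}, {"tx": 0, "ty": 0, "tz": 0, "wx": 0, "wy": 0, "wz": 0, "jaw": 1}, {"tx": 0, "ty": 0, "tz": 0, "wx": 0, "wy": 0, "wz": 0, "jaw": 1}]}}

```text
time: 14.3
tool_pos: [453.9, 99.8, 152.4]
tcp_rot: [-3.043, 1.571, -2.257]
contact_force: [-0.2, 1.2, -0.9]
grip_width: 92.0
```

```bash
python3 -c "
from h import *
go([454.3,100.2,30])"; python3 look.py 13
```

```text
t 14.3 grasp [453.9  99.8 149.4] w 92.0 F [-0.2  1.2 -0.9]
x [-0. -0. -1.] y [-0.707  0.707 -0.   ] z [ 0.707  0.707 -0.   ] q6 [ 0.05  0.3   1.78 -0.    1.06 -0.73]
shift cm tx ty tz [11.94 -0.    0.06]
```

View pics/z13.png

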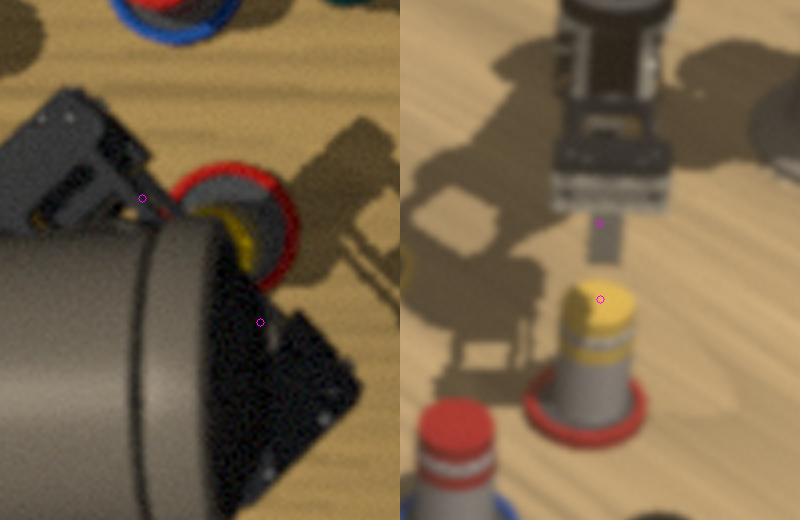

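View pics/top13.png

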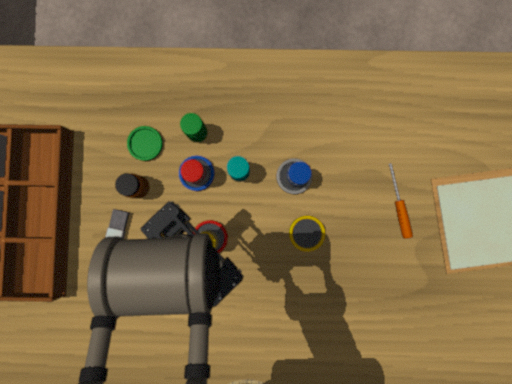

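The top view shows blue seated in grey and the yellow dock empty. Going down onto the yellow can.

{"api": "arm_command", "payload": {"plan": [{"tx": 1, "ty": -0.1, "tz": 0, "wx": 0, "wy": 0, "wz": 0, "jaw": 1}, {"tx": 2, "ty": -0.1, "tz": 0, "wx": 0, "wy": 0, "wz": 0, "jaw": 1}, {"tx": 2, "ty": 0, "tz": 0, "wx": 0, "wy": 0, "wz": 0, "jaw": 1}, {"tx": 1.5, "ty": 0, "tz": 0, "wx": 0, "wy": 0, "wz": 0, "jaw": 1}, {"tx": 1.5, "ty": 0, "tz": 0, "wx": 0, "wy": 0, "wz": 0, "jaw": 1}, {"tx": 1.5, "ty": 0, "tz": 0, "wx": 0, "wy": 0, "wz": 0, "jaw": 1}, {"tx": 1, "ty": 0, "tz": 0, "wx": 0, "wy": 0, "wz": 0, "jaw": 1}, {"tx": 0.7, "ty": 0, "tz": 0, "wx": 0, "wy": 0, "wz": 0, "jaw": 1}, {"tx": 0.5, "ty": 0, "tz": 0, "wx": 0, "wy": 0, "wz": 0, "jaw": 1}, {"tx": 0.2, "ty": 0, "tz": 0, "wx": 0, "wy": 0, "wz": 0, "jaw": 1}, {"tx": 0, "ty": 0, "tz": 0, "wx": 0, "wy": 0, "wz": 0, "jaw": 1}, {"tx": 0, "ty": 0, "tz": 0, "wx": 0, "wy": 0, "wz": 0, "jaw": 1}]}}

```text
time: 15.6
tool_pos: [455.0, 99.2, 34.0]
tcp_rot: [-0.649, 1.57, 0.139]
contact_force: [-0.5, -1.5, 1.4]
grip_width: 91.7
```

{"api": "arm_command", "payload": {"plan": [{"tx": 0, "ty": 0, "tz": 0, "wx": 0, "wy": 0, "wz": 0, "jaw": 0.3}, {"tx": 0, "ty": 0, "tz": 0, "wx": 0, "wy": 0, "wz": 0, "jaw": 0.2}, {"tx": 0, "ty": 0, "tz": 0, "wx": 0, "wy": 0, "wz": 0, "jaw": 0.1}, {"tx": 0, "ty": 0, "tz": 0, "wx": 0, "wy": 0, "wz": 0, "jaw": -0.2}, {"tx": 0, "ty": 0, "tz": 0, "wx": 0, "wy": 0, "wz": 0, "jaw": -1}, {"tx": 0, "ty": 0, "tz": 0, "wx": 0, "wy": 0, "wz": 0, "jaw": -1}, {"tx": 0, "ty": 0, "tz": 0, "wx": 0, "wy": 0, "wz": 0, "jaw": -1}, {"tx": 0, "ty": 0, "tz": 0, "wx": 0, "wy": 0, "wz": 0, "jaw": -1}]}}

```text
time: 16.4
tool_pos: [455.2, 99.2, 33.8]
tcp_rot: [-0.554, 1.57, 0.233]
contact_force: [2.2, 1.4, 1.6]
grip_width: 53.5
```

```bash
python3 -c "
from h import *
go([475.5,-141.1,100])"; python3 look.py 14
```

```text
t 16.4 grasp [455.2  99.3  30.8] w 53.5 F [2.2 1.4 1.6]
x [ 0.001  0.    -1.   ] y [-0.708  0.706 -0.001] z [0.706 0.708 0.001] q6 [ 0.05  0.48  1.91  0.    0.75 -0.74]
shift cm tx ty tz [ -6.92 -18.41 -15.58]
```

View pics/z14.png

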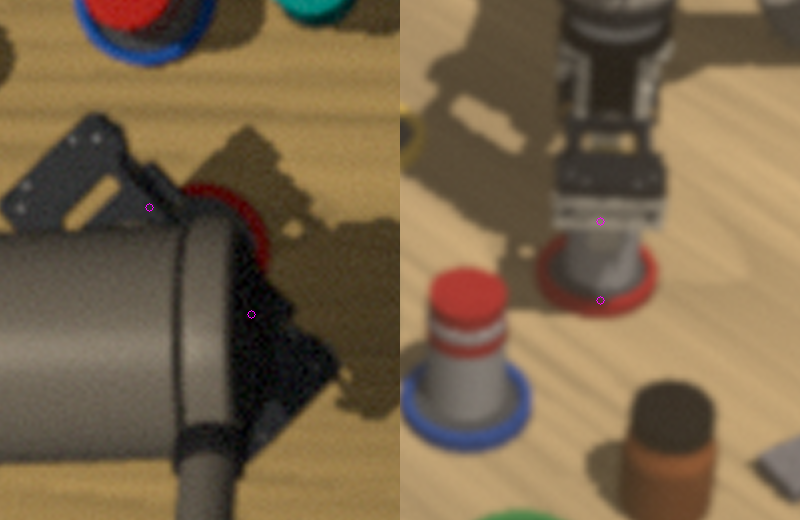

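{"api": "arm_command", "payload": {"plan": [{"tx": -0.5, "ty": 0, "tz": 0, "wx": 0, "wy": 0, "wz": 0, "jaw": -1}, {"tx": -1, "ty": 0, "tz": 0, "wx": 0, "wy": 0, "wz": 0, "jaw": -1}, {"tx": -1.5, "ty": 0, "tz": 0, "wx": 0, "wy": 0, "wz": 0, "jaw": -1}, {"tx": -1.5, "ty": 0, "tz": 0, "wx": 0, "wy": 0, "wz": 0, "jaw": -1}, {"tx": -0.5, "ty": -0.6, "tz": -0.5, "wx": 0, "wy": 0, "wz": 0, "jaw": -1}, {"tx": 0, "ty": -1.2, "tz": -1.0, "wx": 0, "wy": 0, "wz": 0, "jaw": -1}, {"tx": 0, "ty": -2, "tz": -1.7, "wx": 0, "wy": 0, "wz": 0, "jaw": -1}, {"tx": 0, "ty": -2, "tz": -1.7, "wx": 0, "wy": 0, "wz": 0, "jaw": -1}, {"tx": 0, "ty": -2, "tz": -1.7, "wx": 0, "wy": 0, "wz": 0, "jaw": -1}, {"tx": 0, "ty": -2, "tz": -1.7, "wx": 0, "wy": 0, "wz": 0, "jaw": -1}, {"tx": 0, "ty": -2, "tz": -1.7, "wx": 0, "wy": 0, "wz": 0, "jaw": -1}, {"tx": 0, "ty": -2, "tz": -1.7, "wx": 0, "wy": 0, "wz": 0, "jaw": -1}, {"tx": 0, "ty": -2, "tz": -1.7, "wx": 0, "wy": 0, "wz": 0, "jaw": -1}, {"tx": 0, "ty": -1.4, "tz": -1.2, "wx": 0, "wy": 0, "wz": 0, "jaw": -1}, {"tx": 0, "ty": -0.8, "tz": -0.7, "wx": 0, "wy": 0, "wz": 0, "jaw": -1}, {"tx": 0, "ty": -0.4, "tz": -0.3, "wx": 0, "wy": 0, "wz": 0, "jaw": -1}, {"tx": 0, "ty": 0, "tz": 0, "wx": 0, "wy": 0, "wz": 0, "jaw": -1}, {"tx": 0, "ty": 0, "tz": 0, "wx": 0, "wy": 0, "wz": 0, "jaw": -1}, {"tx": 0, "ty": 0, "tz": 0, "wx": 0, "wy": 0, "wz": 0, "jaw": -1}]}}

```text
time: 18.4
tool_pos: [474.7, -140.4, 83.6]
tcp_rot: [1.496, 1.57, 2.284]
contact_force: [0.3, -0.6, -2.8]
grip_width: 53.5
```

```bash
python3 -c "
from h import *
go([475.5,-141.1,30.2])"; python3 look.py 15
```

```text
t 18.4 grasp [ 474.7 -140.4   80.6] w 53.5 F [ 0.3 -0.6 -2.8]
x [-0.  0. -1.] y [-0.709  0.705  0.001] z [0.705 0.709 0.   ] q6 [-0.44  0.44  1.78  0.    0.92 -1.23]
shift cm tx ty tz [ 5.04 -0.11  0.01]
```

View pics/z15.png

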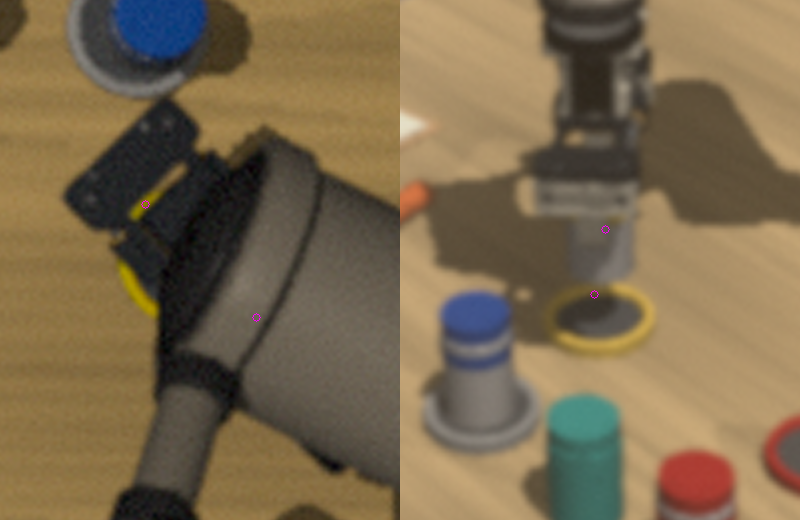

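{"api": "arm_command", "payload": {"plan": [{"tx": 0.5, "ty": -0.1, "tz": 0, "wx": 0, "wy": 0, "wz": 0, "jaw": -1}, {"tx": 1, "ty": 0, "tz": 0, "wx": 0, "wy": 0, "wz": 0, "jaw": -1}, {"tx": 1, "ty": 0, "tz": 0, "wx": 0, "wy": 0, "wz": 0, "jaw": -1}, {"tx": 1, "ty": 0, "tz": 0, "wx": 0, "wy": 0, "wz": 0, "jaw": -1}, {"tx": 0.7, "ty": 0, "tz": 0, "wx": 0, "wy": 0, "wz": 0, "jaw": -1}, {"tx": 0.4, "ty": 0, "tz": 0, "wx": 0, "wy": 0, "wz": 0, "jaw": -1}, {"tx": 0.2, "ty": 0, "tz": 0, "wx": 0, "wy": 0, "wz": 0, "jaw": -1}, {"tx": 0.1, "ty": 0, "tz": 0, "wx": 0, "wy": 0, "wz": 0, "jaw": -1}, {"tx": 0, "ty": 0, "tz": 0, "wx": 0, "wy": 0, "wz": 0, "jaw": -1}, {"tx": 0, "ty": 0, "tz": 0, "wx": 0, "wy": 0, "wz": 0, "jaw": -1}]}}

```text
time: 19.5
tool_pos: [475.8, -142.1, 34.9]
tcp_rot: [-1.123, 1.57, -0.336]
contact_force: [0.2, 0.2, -3.5]
grip_width: 53.2
```

{"api": "arm_command", "payload": {"plan": [{"tx": 0.1, "ty": 0, "tz": 0, "wx": 0, "wy": 0, "wz": 0, "jaw": -1}, {"tx": 0, "ty": 0, "tz": 0, "wx": 0, "wy": 0, "wz": 0, "jaw": -1}, {"tx": 0, "ty": 0, "tz": 0, "wx": 0, "wy": 0, "wz": 0, "jaw": -1}]}}

```text
time: 19.8
tool_pos: [475.9, -142.1, 33.8]
tcp_rot: [-1.079, 1.57, -0.292]
contact_force: [0.9, 0.1, -1.9]
grip_width: 53.4
```

{"api": "arm_command", "payload": {"plan": [{"tx": 0.07, "ty": 0, "tz": 0, "wx": 0, "wy": 0, "wz": 0, "jaw": -1}, {"tx": 0, "ty": 0, "tz": 0, "wx": 0, "wy": 0, "wz": 0, "jaw": -1}, {"tx": 0, "ty": 0, "tz": 0, "wx": 0, "wy": 0, "wz": 0, "jaw": -1}]}}

```text
time: 20.1
tool_pos: [475.9, -142.1, 33.8]
tcp_rot: [-1.193, 1.57, -0.406]
contact_force: [-1.4, 0.8, 5.8]
grip_width: 53.4
```

Contact. Release, retreat, and move towards the red can.

{"api": "arm_command", "payload": {"plan": [{"tx": 0, "ty": 0, "tz": 0, "wx": 0, "wy": 0, "wz": 0, "jaw": 0.25}, {"tx": 0, "ty": 0, "tz": 0, "wx": 0, "wy": 0, "wz": 0, "jaw": 0.4}, {"tx": 0, "ty": 0, "tz": 0, "wx": 0, "wy": 0, "wz": 0, "jaw": 0.7}, {"tx": 0, "ty": 0, "tz": 0, "wx": 0, "wy": 0, "wz": 0, "jaw": 1}, {"tx": 0, "ty": 0, "tz": 0, "wx": 0, "wy": 0, "wz": 0, "jaw": 1}, {"tx": 0, "ty": 0, "tz": 0, "wx": 0, "wy": 0, "wz": 0, "jaw": 1}, {"tx": 0, "ty": 0, "tz": 0, "wx": 0, "wy": 0, "wz": 0, "jaw": 1}, {"tx": -1, "ty": 0, "tz": 0, "wx": 0, "wy": 0, "wz": 0, "jaw": 1}, {"tx": -2, "ty": 0, "tz": 0, "wx": 0, "wy": 0, "wz": 0, "jaw": 1}, {"tx": -2, "ty": 0, "tz": 0, "wx": 0, "wy": 0, "wz": 0, "jaw": 1}, {"tx": -3, "ty": 0, "tz": 0, "wx": 0, "wy": 0, "wz": 0, "jaw": 1}, {"tx": -3, "ty": 0, "tz": 0, "wx": 0, "wy": 0, "wz": 0, "jaw": 1}, {"tx": -1, "ty": 0, "tz": 0, "wx": 0, "wy": 0, "wz": 0, "jaw": 1}, {"tx": 0, "ty": 0, "tz": 0, "wx": 0, "wy": 0, "wz": 0, "jaw": 1}]}}

```text
time: 21.5
tool_pos: [476.4, -142.3, 154.6]
tcp_rot: [-1.207, 1.567, -0.42]
contact_force: [0.5, 0.3, -0.3]
grip_width: 91.7
```

```bash
python3 -c "
from h import *
go([617,132.6,152])"; python3 look.py 16
```

```text
t 21.5 grasp [ 476.4 -142.3  151.6] w 91.7 F [ 0.5  0.3 -0.3]
x [ 0.003 -0.002 -1.   ] y [-0.708  0.706 -0.004] z [0.706 0.708 0.001] q6 [-0.44  0.35  1.69  0.    1.09 -1.23]
shift cm tx ty tz [-0.04  9.45 29.4 ]
```

View pics/z16.png

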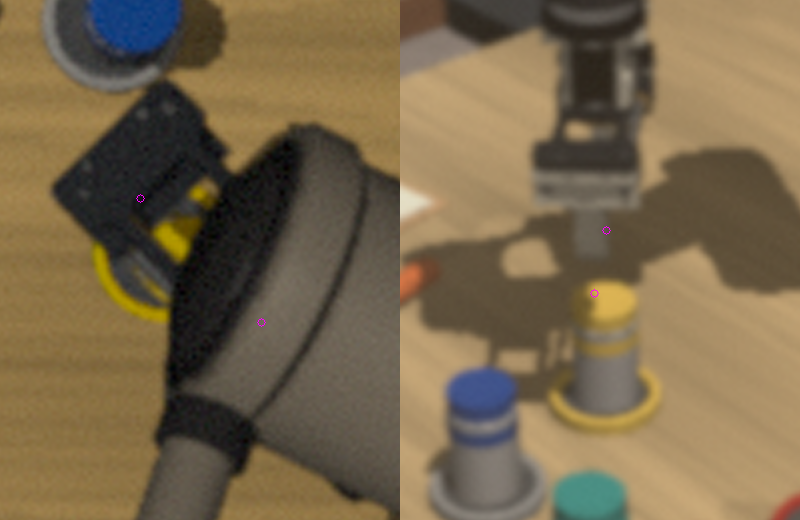

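{"api": "arm_command", "payload": {"plan": [{"tx": 0, "ty": 0.4, "tz": 1.4, "wx": 0, "wy": 0, "wz": 0, "jaw": 1}, {"tx": 0, "ty": 1, "tz": 3, "wx": 0, "wy": 0, "wz": 0, "jaw": 1}, {"tx": 0, "ty": 1.3, "tz": 4, "wx": 0, "wy": 0, "wz": 0, "jaw": 1}, {"tx": 0, "ty": 1.3, "tz": 4, "wx": 0, "wy": 0, "wz": 0, "jaw": 1}, {"tx": 0, "ty": 1.3, "tz": 4, "wx": 0, "wy": 0, "wz": 0, "jaw": 1}, {"tx": 0, "ty": 1.3, "tz": 4, "wx": 0, "wy": 0, "wz": 0, "jaw": 1}, {"tx": 0, "ty": 1.3, "tz": 4, "wx": 0, "wy": 0, "wz": 0, "jaw": 1}, {"tx": 0, "ty": 1, "tz": 3, "wx": 0, "wy": 0, "wz": 0, "jaw": 1}, {"tx": 0, "ty": 0.4, "tz": 1.5, "wx": 0, "wy": 0, "wz": 0, "jaw": 1}, {"tx": 0, "ty": 0.15, "tz": 0.5, "wx": 0, "wy": 0, "wz": 0, "jaw": 1}, {"tx": 0, "ty": 0, "tz": 0, "wx": 0, "wy": 0, "wz": 0, "jaw": 1}, {"tx": 0, "ty": 0, "tz": 0, "wx": 0, "wy": 0, "wz": 0, "jaw": 1}, {"tx": 0, "ty": 0, "tz": 0, "wx": 0, "wy": 0, "wz": 0, "jaw": 1}]}}

```text
time: 22.9
tool_pos: [615.9, 132.0, 152.8]
tcp_rot: [2.551, 1.57, -2.947]
contact_force: [-0.3, -0.3, -0.2]
grip_width: 91.8
```

```bash
python3 -c "
from h import *
go([617,132.6,30.5])"; python3 look.py 17
```

```text
t 22.9 grasp [615.9 132.  149.8] w 91.8 F [-0.3 -0.3 -0.2]
x [-0.001 -0.    -1.   ] y [-0.707  0.707  0.   ] z [ 0.707  0.707 -0.   ] q6 [ 0.09  0.58  1.3  -0.    1.25 -0.7 ]
shift cm tx ty tz [11.93 -0.05  0.13]
```

View pics/z17.png

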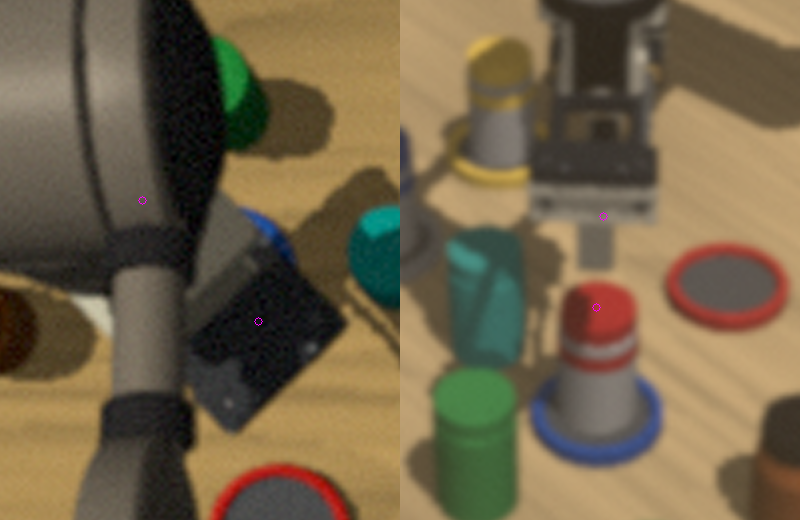

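View pics/top17.png

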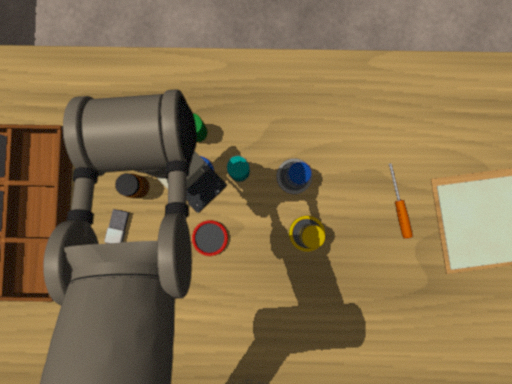

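Well aligned over red: the finger at x≈596 matches the lid at x≈599. Yellow stands in its own dock. Going down.

{"api": "arm_command", "payload": {"plan": [{"tx": 1, "ty": 0, "tz": 0.1, "wx": 0, "wy": 0, "wz": 0, "jaw": 1}, {"tx": 2, "ty": 0, "tz": 0, "wx": 0, "wy": 0, "wz": 0, "jaw": 1}, {"tx": 2, "ty": 0, "tz": 0, "wx": 0, "wy": 0, "wz": 0, "jaw": 1}, {"tx": 1.5, "ty": 0, "tz": 0, "wx": 0, "wy": 0, "wz": 0, "jaw": 1}, {"tx": 1.5, "ty": 0, "tz": 0, "wx": 0, "wy": 0, "wz": 0, "jaw": 1}, {"tx": 1.5, "ty": 0, "tz": 0, "wx": 0, "wy": 0, "wz": 0, "jaw": 1}, {"tx": 1, "ty": 0, "tz": 0, "wx": 0, "wy": 0, "wz": 0, "jaw": 1}, {"tx": 0.7, "ty": 0, "tz": 0, "wx": 0, "wy": 0, "wz": 0, "jaw": 1}, {"tx": 0.5, "ty": 0, "tz": 0, "wx": 0, "wy": 0, "wz": 0, "jaw": 1}, {"tx": 0.2, "ty": 0, "tz": 0, "wx": 0, "wy": 0, "wz": 0, "jaw": 1}, {"tx": 0, "ty": 0, "tz": 0, "wx": 0, "wy": 0, "wz": 0, "jaw": 1}, {"tx": 0, "ty": 0, "tz": 0, "wx": 0, "wy": 0, "wz": 0, "jaw": 1}]}}

```text
time: 24.2
tool_pos: [617.3, 133.7, 34.5]
tcp_rot: [-0.603, 1.57, 0.184]
contact_force: [-0.0, -0.3, -0.1]
grip_width: 91.8
```

{"api": "arm_command", "payload": {"plan": [{"tx": 0, "ty": 0, "tz": 0, "wx": 0, "wy": 0, "wz": 0, "jaw": 0.3}, {"tx": 0, "ty": 0, "tz": 0, "wx": 0, "wy": 0, "wz": 0, "jaw": 0.2}, {"tx": 0, "ty": 0, "tz": 0, "wx": 0, "wy": 0, "wz": 0, "jaw": 0.1}, {"tx": 0, "ty": 0, "tz": 0, "wx": 0, "wy": 0, "wz": 0, "jaw": -0.2}, {"tx": 0, "ty": 0, "tz": 0, "wx": 0, "wy": 0, "wz": 0, "jaw": -1}, {"tx": 0, "ty": 0, "tz": 0, "wx": 0, "wy": 0, "wz": 0, "jaw": -1}, {"tx": 0, "ty": 0, "tz": 0, "wx": 0, "wy": 0, "wz": 0, "jaw": -1}, {"tx": 0, "ty": 0, "tz": 0, "wx": 0, "wy": 0, "wz": 0, "jaw": -1}]}}

```text
time: 25.0
tool_pos: [617.3, 133.8, 34.1]
tcp_rot: [-0.46, 1.57, 0.327]
contact_force: [1.7, 1.4, 1.3]
grip_width: 53.4
```

```bash
python3 -c "
from h import *
go([459.5,99.8,80])"
```

```text
t 25.0 grasp [617.3 133.8  31.1] w 53.4 F [1.7 1.4 1.3]
x [ 0.001  0.    -1.   ] y [-0.708  0.706 -0.   ] z [0.706 0.708 0.001] q6 [ 0.09  0.71  1.42  0.    1.01 -0.69]
shift cm tx ty tz [ -4.9    8.77 -13.55]
```

{"api": "arm_command", "payload": {"plan": [{"tx": -0.5, "ty": 0, "tz": 0, "wx": 0, "wy": 0, "wz": 0, "jaw": -1}, {"tx": -1, "ty": 0, "tz": 0, "wx": 0, "wy": 0, "wz": 0, "jaw": -1}, {"tx": -1.5, "ty": 0, "tz": 0, "wx": 0, "wy": 0, "wz": 0, "jaw": -1}, {"tx": -1.5, "ty": 0, "tz": 0, "wx": 0, "wy": 0, "wz": 0, "jaw": -1}, {"tx": -0.4, "ty": 0.4, "tz": -0.6, "wx": 0, "wy": 0, "wz": 0, "jaw": -1}, {"tx": 0, "ty": 0.8, "tz": -1.2, "wx": 0, "wy": 0, "wz": 0, "jaw": -1}, {"tx": 0, "ty": 1.2, "tz": -1.9, "wx": 0, "wy": 0, "wz": 0, "jaw": -1}, {"tx": 0, "ty": 1.2, "tz": -1.9, "wx": 0, "wy": 0, "wz": 0, "jaw": -1}, {"tx": 0, "ty": 1.2, "tz": -1.9, "wx": 0, "wy": 0, "wz": 0, "jaw": -1}, {"tx": 0, "ty": 1.2, "tz": -1.9, "wx": 0, "wy": 0, "wz": 0, "jaw": -1}, {"tx": 0, "ty": 1.2, "tz": -1.9, "wx": 0, "wy": 0, "wz": 0, "jaw": -1}, {"tx": 0, "ty": 0.9, "tz": -1.3, "wx": 0, "wy": 0, "wz": 0, "jaw": -1}, {"tx": 0, "ty": 0.5, "tz": -0.7, "wx": 0, "wy": 0, "wz": 0, "jaw": -1}, {"tx": 0, "ty": 0.2, "tz": -0.25, "wx": 0, "wy": 0, "wz": 0, "jaw": -1}, {"tx": 0, "ty": 0, "tz": 0, "wx": 0, "wy": 0, "wz": 0, "jaw": -1}, {"tx": 0, "ty": 0, "tz": 0, "wx": 0, "wy": 0, "wz": 0, "jaw": -1}, {"tx": 0, "ty": 0, "tz": 0, "wx": 0, "wy": 0, "wz": 0, "jaw": -1}]}}

```text
time: 26.7
tool_pos: [459.6, 99.9, 82.9]
tcp_rot: [-0.585, 1.57, 0.202]
contact_force: [-0.7, 0.6, -3.6]
grip_width: 53.2
```

```bash
python3 -c "
from h import *
go([459.5,99.8,31])"; python3 look.py 18
```

```text
t 26.7 grasp [459.6  99.9  79.9] w 53.2 F [-0.7  0.6 -3.6]
x [ 0.001  0.    -1.   ] y [-0.708  0.706 -0.   ] z [0.706 0.708 0.   ] q6 [ 0.05  0.4   1.85  0.    0.89 -0.74]
shift cm tx ty tz [ 4.89  0.   -0.02]
```

View pics/z18.png

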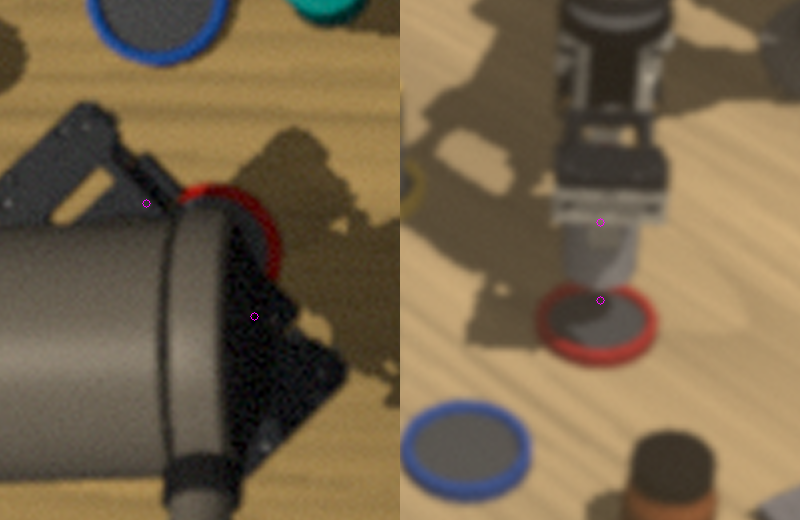

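{"api": "arm_command", "payload": {"plan": [{"tx": 0.5, "ty": 0, "tz": 0, "wx": 0, "wy": 0, "wz": 0, "jaw": -1}, {"tx": 1, "ty": 0, "tz": 0, "wx": 0, "wy": 0, "wz": 0, "jaw": -1}, {"tx": 1, "ty": 0, "tz": 0, "wx": 0, "wy": 0, "wz": 0, "jaw": -1}, {"tx": 1, "ty": 0, "tz": 0, "wx": 0, "wy": 0, "wz": 0, "jaw": -1}, {"tx": 0.6, "ty": 0, "tz": 0, "wx": 0, "wy": 0, "wz": 0, "jaw": -1}, {"tx": 0.3, "ty": 0, "tz": 0, "wx": 0, "wy": 0, "wz": 0, "jaw": -1}, {"tx": 0.2, "ty": 0, "tz": 0, "wx": 0, "wy": 0, "wz": 0, "jaw": -1}, {"tx": 0.1, "ty": 0, "tz": 0, "wx": 0, "wy": 0, "wz": 0, "jaw": -1}, {"tx": 0.1, "ty": 0, "tz": 0, "wx": 0, "wy": 0, "wz": 0, "jaw": -1}, {"tx": 0, "ty": 0, "tz": 0, "wx": 0, "wy": 0, "wz": 0, "jaw": -1}, {"tx": 0, "ty": 0, "tz": 0, "wx": 0, "wy": 0, "wz": 0, "jaw": -1}]}}

```text
time: 27.9
tool_pos: [459.1, 99.8, 35.1]
tcp_rot: [-0.579, 1.57, 0.208]
contact_force: [0.0, 0.5, -3.1]
grip_width: 53.1
```

{"api": "arm_command", "payload": {"plan": [{"tx": 0.07, "ty": 0, "tz": 0, "wx": 0, "wy": 0, "wz": 0, "jaw": -1}, {"tx": 0, "ty": 0, "tz": 0, "wx": 0, "wy": 0, "wz": 0, "jaw": -1}, {"tx": 0, "ty": 0, "tz": 0, "wx": 0, "wy": 0, "wz": 0, "jaw": -1}]}}

```text
time: 28.2
tool_pos: [459.0, 99.8, 34.2]
tcp_rot: [0.157, 1.571, 0.944]
contact_force: [0.3, -0.3, -3.8]
grip_width: 52.9
```

{"api": "arm_command", "payload": {"plan": [{"tx": 0.07, "ty": 0, "tz": 0, "wx": 0, "wy": 0, "wz": 0, "jaw": -1}, {"tx": 0, "ty": 0, "tz": 0, "wx": 0, "wy": 0, "wz": 0, "jaw": -1}, {"tx": 0, "ty": 0, "tz": 0, "wx": 0, "wy": 0, "wz": 0, "jaw": -1}]}}

```text
time: 28.5
tool_pos: [459.1, 99.8, 34.0]
tcp_rot: [-0.676, 1.57, 0.111]
contact_force: [-2.6, 0.0, 6.1]
grip_width: 53.2
```

Contact. Release and retreat.

{"api": "arm_command", "payload": {"plan": [{"tx": 0, "ty": 0, "tz": 0, "wx": 0, "wy": 0, "wz": 0, "jaw": 0.25}, {"tx": 0, "ty": 0, "tz": 0, "wx": 0, "wy": 0, "wz": 0, "jaw": 0.4}, {"tx": 0, "ty": 0, "tz": 0, "wx": 0, "wy": 0, "wz": 0, "jaw": 0.7}, {"tx": 0, "ty": 0, "tz": 0, "wx": 0, "wy": 0, "wz": 0, "jaw": 1}, {"tx": 0, "ty": 0, "tz": 0, "wx": 0, "wy": 0, "wz": 0, "jaw": 1}, {"tx": 0, "ty": 0, "tz": 0, "wx": 0, "wy": 0, "wz": 0, "jaw": 1}, {"tx": 0, "ty": 0, "tz": 0, "wx": 0, "wy": 0, "wz": 0, "jaw": 1}, {"tx": -1, "ty": 0, "tz": 0, "wx": 0, "wy": 0, "wz": 0, "jaw": 1}, {"tx": -2, "ty": 0, "tz": 0, "wx": 0, "wy": 0, "wz": 0, "jaw": 1}, {"tx": -2, "ty": 0, "tz": 0, "wx": 0, "wy": 0, "wz": 0, "jaw": 1}, {"tx": -3, "ty": 0, "tz": 0, "wx": 0, "wy": 0, "wz": 0, "jaw": 1}, {"tx": -3, "ty": 0, "tz": 0, "wx": 0, "wy": 0, "wz": 0, "jaw": 1}, {"tx": -1, "ty": 0, "tz": 0, "wx": 0, "wy": 0, "wz": 0, "jaw": 1}, {"tx": 0, "ty": 0, "tz": 0, "wx": 0, "wy": 0, "wz": 0, "jaw": 1}]}}

```text
time: 29.9
tool_pos: [459.8, 99.9, 155.1]
tcp_rot: [-0.713, 1.567, 0.074]
contact_force: [-0.3, 0.7, -0.2]
grip_width: 91.8
```

```bash
python3 - <<'E'
from h import *
go([617.6,-108.7,152])
E
python3 look.py 19
python3 - <<'E'
import cv2
im=cv2.imread('pics/top19.png')
cv2.imwrite('pics/t19z.png',cv2.resize(im[110:270,120:340],None,fx=3.6,fy=3.6,interpolation=cv2.INTER_CUBIC))
E
```

```text
t 29.9 grasp [459.8  99.9 152.1] w 91.8 F [-0.3  0.7 -0.2]
x [ 0.004  0.    -1.   ] y [-0.708  0.706 -0.002] z [0.706 0.708 0.003] q6 [ 0.05  0.3   1.76  0.    1.07 -0.74]
shift cm tx ty tz [  0.06 -25.9   -3.63]
```

View pics/t19z.png

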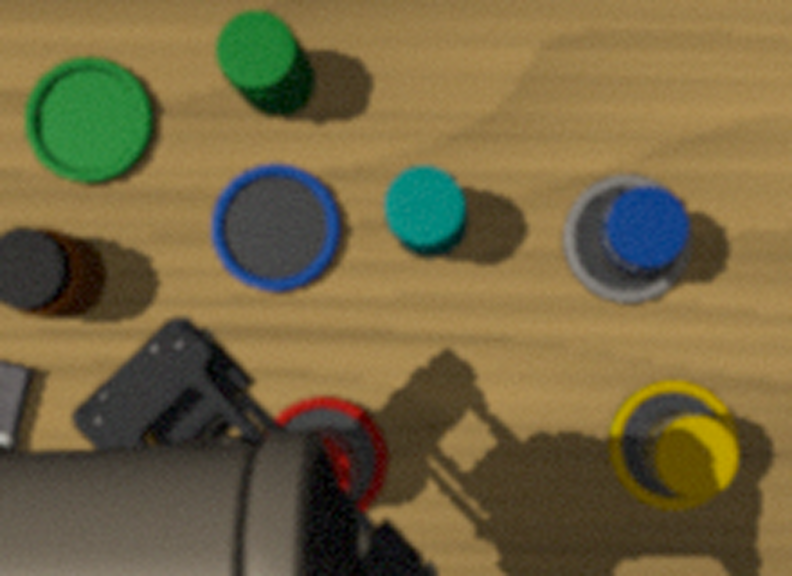

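View pics/z19.png

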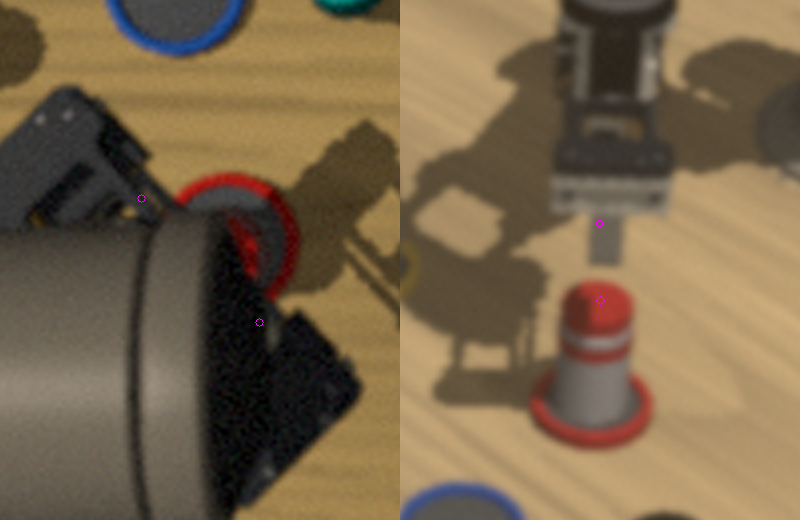

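Run:
```python
from h import *
for k,x,y,z in(('blue',647,228,101),('grey',629,238,14),('yel',697,459,101),('dY',675,444,14),('dB',277,228,14)):
    print(k,ray('top',120+(x+.5)/3.6-.5,110+(y+.5)/3.6-.5,z).round(1))
```

```text
blue [ 614.8 -110.   101. ]
grey [ 617.4 -108.7   14. ]
yel [ 471.6 -142.3  101. ]
dY [ 475.5 -141.8   14. ]
dB [620.4 136.6  14. ]
```

All within about 4 mm of centre. Now fetch blue from the grey dock.

{"api": "arm_command", "payload": {"plan": [{"tx": 0, "ty": -1.2, "tz": -0.17, "wx": 0, "wy": 0, "wz": 0, "jaw": 1}, {"tx": 0, "ty": -3, "tz": -0.43, "wx": 0, "wy": 0, "wz": 0, "jaw": 1}, {"tx": 0, "ty": -4, "tz": -0.57, "wx": 0, "wy": 0, "wz": 0, "jaw": 1}, {"tx": 0, "ty": -4, "tz": -0.57, "wx": 0, "wy": 0, "wz": 0, "jaw": 1}, {"tx": 0, "ty": -4, "tz": -0.57, "wx": 0, "wy": 0, "wz": 0, "jaw": 1}, {"tx": 0, "ty": -4, "tz": -0.57, "wx": 0, "wy": 0, "wz": 0, "jaw": 1}, {"tx": 0, "ty": -3.2, "tz": -0.45, "wx": 0, "wy": 0, "wz": 0, "jaw": 1}, {"tx": 0, "ty": -1.8, "tz": -0.27, "wx": 0, "wy": 0, "wz": 0, "jaw": 1}, {"tx": 0, "ty": -0.7, "tz": -0.1, "wx": 0, "wy": 0, "wz": 0, "jaw": 1}, {"tx": 0, "ty": 0, "tz": 0, "wx": 0, "wy": 0, "wz": 0, "jaw": 1}, {"tx": 0, "ty": 0, "tz": 0, "wx": 0, "wy": 0, "wz": 0, "jaw": 1}, {"tx": 0, "ty": 0, "tz": 0, "wx": 0, "wy": 0, "wz": 0, "jaw": 1}]}}

```text
time: 31.2
tool_pos: [615.7, -108.2, 153.4]
tcp_rot: [1.749, 1.57, 2.537]
contact_force: [-0.2, 0.1, -0.1]
grip_width: 91.8
```

```bash
python3 -c "
from h import *
go([616.8,-109.2,30.5])"; python3 look.py 20
```

```text
t 31.2 grasp [ 615.7 -108.2  150.4] w 91.8 F [-0.2  0.1 -0.1]
x [-0.001  0.    -1.   ] y [-0.709  0.705  0.001] z [ 0.705  0.709 -0.   ] q6 [-0.3   0.58  1.32  0.    1.25 -1.08]
shift cm tx ty tz [ 1.199e+01 -1.500e-01  1.000e-02]
```

View pics/z20.png

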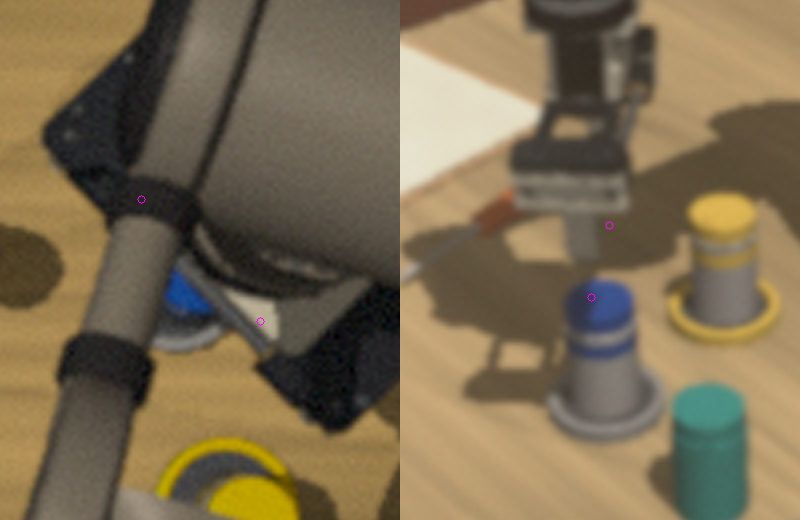

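{"api": "arm_command", "payload": {"plan": [{"tx": 1, "ty": -0.1, "tz": 0, "wx": 0, "wy": 0, "wz": 0, "jaw": 1}, {"tx": 2, "ty": 0, "tz": 0, "wx": 0, "wy": 0, "wz": 0, "jaw": 1}, {"tx": 2, "ty": 0, "tz": 0, "wx": 0, "wy": 0, "wz": 0, "jaw": 1}, {"tx": 1.5, "ty": 0, "tz": 0, "wx": 0, "wy": 0, "wz": 0, "jaw": 1}, {"tx": 1.5, "ty": 0, "tz": 0, "wx": 0, "wy": 0, "wz": 0, "jaw": 1}, {"tx": 1.5, "ty": 0, "tz": 0, "wx": 0, "wy": 0, "wz": 0, "jaw": 1}, {"tx": 1, "ty": 0, "tz": 0, "wx": 0, "wy": 0, "wz": 0, "jaw": 1}, {"tx": 0.7, "ty": 0, "tz": 0, "wx": 0, "wy": 0, "wz": 0, "jaw": 1}, {"tx": 0.5, "ty": 0, "tz": 0, "wx": 0, "wy": 0, "wz": 0, "jaw": 1}, {"tx": 0.2, "ty": 0, "tz": 0, "wx": 0, "wy": 0, "wz": 0, "jaw": 1}, {"tx": 0, "ty": 0, "tz": 0, "wx": 0, "wy": 0, "wz": 0, "jaw": 1}, {"tx": 0, "ty": 0, "tz": 0, "wx": 0, "wy": 0, "wz": 0, "jaw": 1}]}}

```text
time: 32.5
tool_pos: [617.3, -110.0, 35.0]
tcp_rot: [-0.995, 1.57, -0.208]
contact_force: [-0.1, -0.8, 0.4]
grip_width: 91.5
```

{"api": "arm_command", "payload": {"plan": [{"tx": 0, "ty": 0, "tz": 0, "wx": 0, "wy": 0, "wz": 0, "jaw": 0.3}, {"tx": 0, "ty": 0, "tz": 0, "wx": 0, "wy": 0, "wz": 0, "jaw": 0.2}, {"tx": 0, "ty": 0, "tz": 0, "wx": 0, "wy": 0, "wz": 0, "jaw": 0.1}, {"tx": 0, "ty": 0, "tz": 0, "wx": 0, "wy": 0, "wz": 0, "jaw": -0.2}, {"tx": 0, "ty": 0, "tz": 0, "wx": 0, "wy": 0, "wz": 0, "jaw": -1}, {"tx": 0, "ty": 0, "tz": 0, "wx": 0, "wy": 0, "wz": 0, "jaw": -1}, {"tx": 0, "ty": 0, "tz": 0, "wx": 0, "wy": 0, "wz": 0, "jaw": -1}, {"tx": 0, "ty": 0, "tz": 0, "wx": 0, "wy": 0, "wz": 0, "jaw": -1}]}}

```text
time: 33.3
tool_pos: [617.2, -109.8, 34.6]
tcp_rot: [-0.571, 1.57, 0.216]
contact_force: [0.6, 1.3, -0.3]
grip_width: 53.3
```

```bash
python3 -c "
from h import *
go([620.4,136.8,155])"
```

```text
t 33.3 grasp [ 617.2 -109.8   31.6] w 53.3 F [ 0.6  1.3 -0.3]
x [ 0.  0. -1.] y [-0.708  0.706 -0.   ] z [0.706 0.708 0.   ] q6 [-0.3   0.7   1.44  0.    1.   -1.09]
shift cm tx ty tz [-12.34  17.18  17.7 ]
```

Lift 123 mm, so the underside at ~131 clears the teal canister on the straight path.

{"api": "arm_command", "payload": {"plan": [{"tx": -0.5, "ty": 0, "tz": 0, "wx": 0, "wy": 0, "wz": 0, "jaw": -1}, {"tx": -1, "ty": 0, "tz": 0, "wx": 0, "wy": 0, "wz": 0, "jaw": -1}, {"tx": -2, "ty": 0, "tz": 0, "wx": 0, "wy": 0, "wz": 0, "jaw": -1}, {"tx": -2, "ty": 0, "tz": 0, "wx": 0, "wy": 0, "wz": 0, "jaw": -1}, {"tx": -2, "ty": 0, "tz": 0, "wx": 0, "wy": 0, "wz": 0, "jaw": -1}, {"tx": -2, "ty": 0, "tz": 0, "wx": 0, "wy": 0, "wz": 0, "jaw": -1}, {"tx": -1.5, "ty": 0, "tz": 0, "wx": 0, "wy": 0, "wz": 0, "jaw": -1}, {"tx": -0.9, "ty": 0, "tz": 0, "wx": 0, "wy": 0, "wz": 0, "jaw": -1}, {"tx": -0.4, "ty": 0, "tz": 0, "wx": 0, "wy": 0, "wz": 0, "jaw": -1}, {"tx": 0, "ty": 0, "tz": 0, "wx": 0, "wy": 0, "wz": 0, "jaw": -1}]}}

```text
time: 34.3
tool_pos: [616.9, -110.0, 157.8]
tcp_rot: [-0.848, 1.571, -0.061]
contact_force: [0.3, 0.5, -2.8]
grip_width: 53.5
```

{"api": "arm_command", "payload": {"plan": [{"tx": 0, "ty": 0.5, "tz": 0.5, "wx": 0, "wy": 0, "wz": 0, "jaw": -1}, {"tx": 0, "ty": 1.1, "tz": 1.1, "wx": 0, "wy": 0, "wz": 0, "jaw": -1}, {"tx": 0, "ty": 1.8, "tz": 1.8, "wx": 0, "wy": 0, "wz": 0, "jaw": -1}, {"tx": 0, "ty": 1.9, "tz": 2, "wx": 0, "wy": 0, "wz": 0, "jaw": -1}, {"tx": 0, "ty": 1.9, "tz": 2, "wx": 0, "wy": 0, "wz": 0, "jaw": -1}, {"tx": 0, "ty": 1.9, "tz": 2, "wx": 0, "wy": 0, "wz": 0, "jaw": -1}, {"tx": 0, "ty": 1.9, "tz": 2, "wx": 0, "wy": 0, "wz": 0, "jaw": -1}, {"tx": 0, "ty": 1.9, "tz": 2, "wx": 0, "wy": 0, "wz": 0, "jaw": -1}, {"tx": 0, "ty": 1.9, "tz": 2, "wx": 0, "wy": 0, "wz": 0, "jaw": -1}, {"tx": 0, "ty": 1.3, "tz": 1.3, "wx": 0, "wy": 0, "wz": 0, "jaw": -1}, {"tx": 0, "ty": 0.7, "tz": 0.7, "wx": 0, "wy": 0, "wz": 0, "jaw": -1}, {"tx": 0, "ty": 0.35, "tz": 0.3, "wx": 0, "wy": 0, "wz": 0, "jaw": -1}, {"tx": 0, "ty": 0, "tz": 0, "wx": 0, "wy": 0, "wz": 0, "jaw": -1}, {"tx": 0, "ty": 0, "tz": 0, "wx": 0, "wy": 0, "wz": 0, "jaw": -1}, {"tx": 0, "ty": 0, "tz": 0, "wx": 0, "wy": 0, "wz": 0, "jaw": -1}]}}

```text
time: 35.8
tool_pos: [620.6, 135.4, 157.6]
tcp_rot: [-2.039, 1.571, -1.254]
contact_force: [0.1, 0.6, -2.6]
grip_width: 53.2
```

```bash
python3 -c "
from h import *
go([620.4,136.8,31.5])"; python3 look.py 21
```

```text
t 35.8 grasp [620.6 135.4 154.6] w 53.2 F [ 0.1  0.6 -2.6]
x [ 0. -0. -1.] y [-0.707  0.707 -0.   ] z [ 0.707  0.707 -0.   ] q6 [ 0.09  0.59  1.28 -0.    1.27 -0.69]
shift cm tx ty tz [12.31  0.12  0.09]
```

View pics/z21.png

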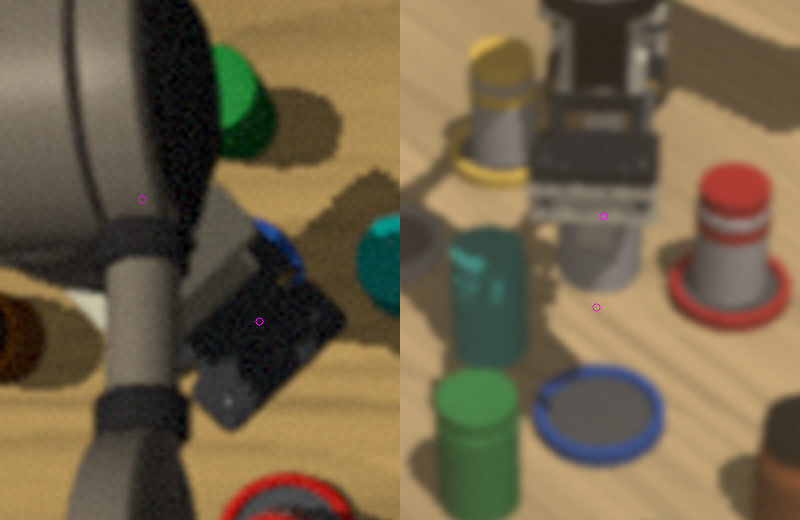

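Over the blue dock and laterally aligned (can x≈599, ring x≈600).

{"api": "arm_command", "payload": {"plan": [{"tx": 0.5, "ty": 0.05, "tz": 0.05, "wx": 0, "wy": 0, "wz": 0, "jaw": -1}, {"tx": 1.5, "ty": 0, "tz": 0, "wx": 0, "wy": 0, "wz": 0, "jaw": -1}, {"tx": 2, "ty": 0, "tz": 0, "wx": 0, "wy": 0, "wz": 0, "jaw": -1}, {"tx": 2, "ty": 0, "tz": 0, "wx": 0, "wy": 0, "wz": 0, "jaw": -1}, {"tx": 2, "ty": 0, "tz": 0, "wx": 0, "wy": 0, "wz": 0, "jaw": -1}, {"tx": 1.5, "ty": 0, "tz": 0, "wx": 0, "wy": 0, "wz": 0, "jaw": -1}, {"tx": 1, "ty": 0, "tz": 0, "wx": 0, "wy": 0, "wz": 0, "jaw": -1}, {"tx": 0.7, "ty": 0, "tz": 0, "wx": 0, "wy": 0, "wz": 0, "jaw": -1}, {"tx": 0.4, "ty": 0, "tz": 0, "wx": 0, "wy": 0, "wz": 0, "jaw": -1}, {"tx": 0.2, "ty": 0, "tz": 0, "wx": 0, "wy": 0, "wz": 0, "jaw": -1}, {"tx": 0.1, "ty": 0, "tz": 0, "wx": 0, "wy": 0, "wz": 0, "jaw": -1}, {"tx": 0, "ty": 0, "tz": 0, "wx": 0, "wy": 0, "wz": 0, "jaw": -1}, {"tx": 0, "ty": 0, "tz": 0, "wx": 0, "wy": 0, "wz": 0, "jaw": -1}]}}

```text
time: 37.2
tool_pos: [620.8, 137.3, 39.1]
tcp_rot: [-0.598, 1.57, 0.189]
contact_force: [-0.3, -0.2, -2.1]
grip_width: 53.0
```

{"api": "arm_command", "payload": {"plan": [{"tx": 0.1, "ty": 0, "tz": 0, "wx": 0, "wy": 0, "wz": 0, "jaw": -1}, {"tx": 0, "ty": 0, "tz": 0, "wx": 0, "wy": 0, "wz": 0, "jaw": -1}, {"tx": 0, "ty": 0, "tz": 0, "wx": 0, "wy": 0, "wz": 0, "jaw": -1}]}}

```text
time: 37.5
tool_pos: [620.5, 137.2, 37.6]
tcp_rot: [-0.091, 1.571, 0.696]
contact_force: [-0.7, 0.2, -2.7]
grip_width: 53.1
```

{"api": "arm_command", "payload": {"plan": [{"tx": 0.1, "ty": 0, "tz": 0, "wx": 0, "wy": 0, "wz": 0, "jaw": -1}, {"tx": 0.1, "ty": 0, "tz": 0, "wx": 0, "wy": 0, "wz": 0, "jaw": -1}, {"tx": 0.05, "ty": 0, "tz": 0, "wx": 0, "wy": 0, "wz": 0, "jaw": -1}, {"tx": 0, "ty": 0, "tz": 0, "wx": 0, "wy": 0, "wz": 0, "jaw": -1}, {"tx": 0, "ty": 0, "tz": 0, "wx": 0, "wy": 0, "wz": 0, "jaw": -1}]}}

```text
time: 38.0
tool_pos: [620.5, 137.2, 35.0]
tcp_rot: [0.846, 1.571, 1.633]
contact_force: [-0.6, 0.5, -2.8]
grip_width: 52.9
```

{"api": "arm_command", "payload": {"plan": [{"tx": 0.05, "ty": 0, "tz": 0, "wx": 0, "wy": 0, "wz": 0, "jaw": -1}, {"tx": 0, "ty": 0, "tz": 0, "wx": 0, "wy": 0, "wz": 0, "jaw": -1}, {"tx": 0, "ty": 0, "tz": 0, "wx": 0, "wy": 0, "wz": 0, "jaw": -1}]}}

```text
time: 38.3
tool_pos: [620.5, 137.3, 34.6]
tcp_rot: [-0.387, 1.571, 0.4]
contact_force: [0.3, -0.2, -1.7]
grip_width: 52.8
```

{"api": "arm_command", "payload": {"plan": [{"tx": 0.06, "ty": 0, "tz": 0, "wx": 0, "wy": 0, "wz": 0, "jaw": -1}, {"tx": 0, "ty": 0, "tz": 0, "wx": 0, "wy": 0, "wz": 0, "jaw": -1}, {"tx": 0, "ty": 0, "tz": 0, "wx": 0, "wy": 0, "wz": 0, "jaw": -1}]}}

```text
time: 38.6
tool_pos: [620.6, 137.2, 34.6]
tcp_rot: [-0.681, 1.57, 0.106]
contact_force: [-2.5, 0.5, 4.6]
grip_width: 53.1
```

Contact. Release, lift, and swing the arm clear.

{"api": "arm_command", "payload": {"plan": [{"tx": 0, "ty": 0, "tz": 0, "wx": 0, "wy": 0, "wz": 0, "jaw": 0.25}, {"tx": 0, "ty": 0, "tz": 0, "wx": 0, "wy": 0, "wz": 0, "jaw": 0.4}, {"tx": 0, "ty": 0, "tz": 0, "wx": 0, "wy": 0, "wz": 0, "jaw": 0.7}, {"tx": 0, "ty": 0, "tz": 0, "wx": 0, "wy": 0, "wz": 0, "jaw": 1}, {"tx": 0, "ty": 0, "tz": 0, "wx": 0, "wy": 0, "wz": 0, "jaw": 1}, {"tx": 0, "ty": 0, "tz": 0, "wx": 0, "wy": 0, "wz": 0, "jaw": 1}, {"tx": 0, "ty": 0, "tz": 0, "wx": 0, "wy": 0, "wz": 0, "jaw": 1}, {"tx": -1, "ty": 0, "tz": 0, "wx": 0, "wy": 0, "wz": 0, "jaw": 1}, {"tx": -2, "ty": 0, "tz": 0, "wx": 0, "wy": 0, "wz": 0, "jaw": 1}, {"tx": -2, "ty": 0, "tz": 0, "wx": 0, "wy": 0, "wz": 0, "jaw": 1}, {"tx": -3, "ty": 0, "tz": 0, "wx": 0, "wy": 0, "wz": 0, "jaw": 1}, {"tx": -3, "ty": 0, "tz": 0, "wx": 0, "wy": 0, "wz": 0, "jaw": 1}, {"tx": -3, "ty": 0, "tz": 0, "wx": 0, "wy": 0, "wz": 0, "jaw": 1}, {"tx": -2, "ty": 0, "tz": 0, "wx": 0, "wy": 0, "wz": 0, "jaw": 1}, {"tx": 0, "ty": 0, "tz": 0, "wx": 0, "wy": 0, "wz": 0, "jaw": 1}]}}

```text
time: 40.1
tool_pos: [622.1, 137.4, 198.4]
tcp_rot: [-0.675, 1.563, 0.112]
contact_force: [-0.4, -0.2, -0.7]
grip_width: 91.6
```

{"api": "arm_command", "payload": {"plan": [{"tx": 0, "ty": 1.5, "tz": 0, "wx": 0, "wy": 0, "wz": 0, "jaw": 1}, {"tx": 0, "ty": 3, "tz": -0.3, "wx": 0, "wy": 0, "wz": 0, "jaw": 1}, {"tx": 0, "ty": 4, "tz": -0.4, "wx": 0, "wy": 0, "wz": 0, "jaw": 1}, {"tx": 0, "ty": 4, "tz": -0.4, "wx": 0, "wy": 0, "wz": 0, "jaw": 1}, {"tx": 0, "ty": 4, "tz": -0.4, "wx": 0, "wy": 0, "wz": 0, "jaw": 1}, {"tx": 0, "ty": 4, "tz": -0.4, "wx": 0, "wy": 0, "wz": 0, "jaw": 1}, {"tx": 0, "ty": 4, "tz": -0.4, "wx": 0, "wy": 0, "wz": 0, "jaw": 1}, {"tx": 0, "ty": 4, "tz": -0.4, "wx": 0, "wy": 0, "wz": 0, "jaw": 1}, {"tx": 0, "ty": 4, "tz": -0.4, "wx": 0, "wy": 0, "wz": 0, "jaw": 1}, {"tx": 0, "ty": 3, "tz": -0.3, "wx": 0, "wy": 0, "wz": 0, "jaw": 1}, {"tx": 0, "ty": 2, "tz": -0.2, "wx": 0, "wy": 0, "wz": 0, "jaw": 1}, {"tx": 0, "ty": 1, "tz": 0, "wx": 0, "wy": 0, "wz": 0, "jaw": 1}, {"tx": 0, "ty": 0, "tz": 0, "wx": 0, "wy": 0, "wz": 0, "jaw": 1}, {"tx": 0, "ty": 0, "tz": 0, "wx": 0, "wy": 0, "wz": 0, "jaw": 1}]}}

```text
time: 41.5
tool_pos: [322.4, 383.1, 193.4]
tcp_rot: [-2.854, 1.57, -2.067]
contact_force: [-0.1, -0.4, 0.2]
grip_width: 91.6
```

Run:
```python
from h import *
go(None)
t=imaging.capture('top');s=imaging.capture('scene')
cv2.imwrite('pics/topF.png',t);cv2.imwrite('pics/sceneF.png',s)
cv2.imwrite('pics/tF.png',cv2.resize(t[110:270,120:340],None,fx=3.6,fy=3.6,interpolation=cv2.INTER_CUBIC))
cv2.imwrite('pics/sF.png',cv2.resize(s[130:280,190:350],None,fx=4,fy=4,interpolation=cv2.INTER_CUBIC))
```

```text
t 41.5 grasp [322.4 383.  190.4] w 91.6 F [-0.1 -0.4  0.2]
x [-0.    -0.001 -1.   ] y [-0.708  0.706 -0.   ] z [ 0.706  0.708 -0.001] q6 [ 0.72  0.32  1.62 -0.    1.2  -0.07]
```

View pics/tF.png

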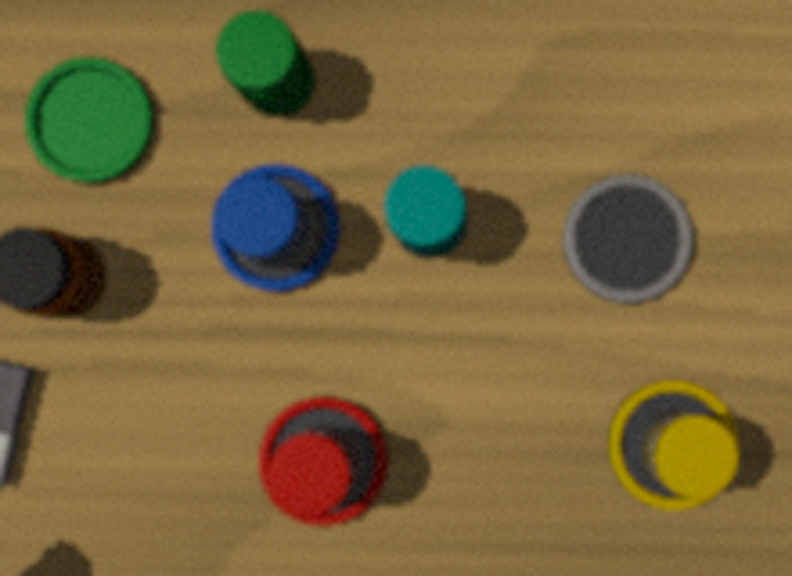

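View pics/sF.png

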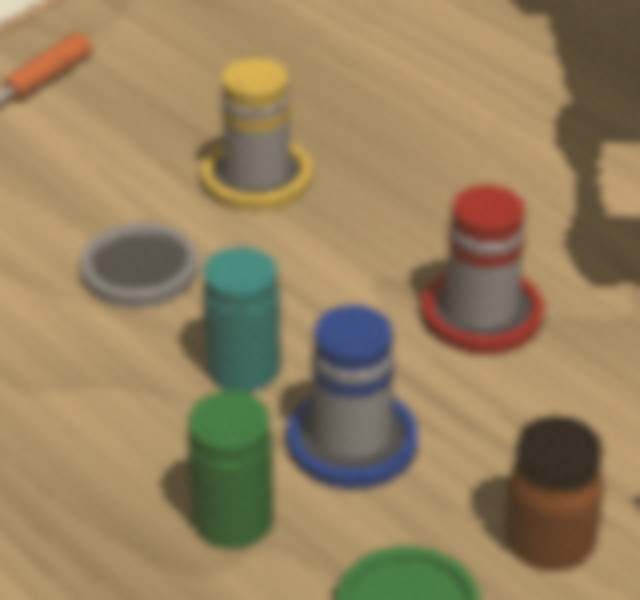

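View pics/topF.png

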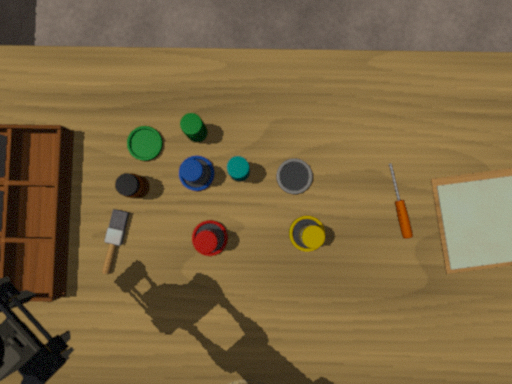

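Run:
```python
from h import *
D=dict(B=((257,217),(276,228)),R=((311,472),(324,461)),Y=((697,457),(674,444)))
f=lambda p,z:ray('top',120+(p[0]+.5)/3.6-.5,110+(p[1]+.5)/3.6-.5,z)
for k,(a,b) in D.items(): print(k,(f(a,101)-f(b,14))[:2].round(1))
print(readout.get_obs()['dq'].round(3)); bot.close_job()
```

```text
B [-2.7 -2.8]
R [-0.2 -3.2]
Y [-2.6 -1.2]
[-0.005 -0.001 -0.003  0.002  0.002  0.003]
the job is handed in; nothing more can be done
```

The swap is done and the job is handed in, at about 41.6 s of the 107 s allowed. No verdict came back.

- **Moves:** I parked blue in the grey dock, then moved yellow to yellow, red to red, and blue from grey to blue. Each canister went down slowly until the wrist force showed contact (about 2–6 N), and only then did I release it.
- **Final pictures:** All three canisters look upright and released in their own docks, and the grey dock is empty. In the top view their lids sit about 3–4 mm from the dock centres, against the 14 mm limit. The jar, screwdriver, brush and the green and turquoise look-alikes look untouched, and the arm is clear of everything.
- **Height readings disagreed:** Both cameras showed the gripper about 36–40 mm higher than the reported tool height. The lack of contact while descending over the blue canister bore that out. I set grasp heights from the pictures, and set-down heights from each pickup reading plus the contact force.
- **Camera bias:** Measured against the known sizes, the scene camera put points about 8–10 mm low. It did not matter, because positions came from the top camera.

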